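Fetch the crucible from the back of the firebrick bay

TASK

The small open crucible stands at the back of the firebrick bay, behind the lidded clay box and the steel canister. Stand the clay box and the canister on the steel tray, then set the crucible upright in the middle of the ceramic tile, and only after that put the clay box and the canister back in the bay, each where it stood at first and square to the bay. Keep all three upright and lower them gently rather than letting them drop, and do not shift or tip the jar, the dish or the mould.

Things in the scene. Friction and masses are not known exactly. Their poses are not given: they have to be found in the camera images.
- claybox_mid (a point): Lidded square brown fired-clay box, one rigid piece, 64 x 64 mm at the lid, sides along its x and y. Lid top 58 mm above its underside; in the middle of the lid a round upright knob, 24 mm across, 28 mm tall, to pick it up by (86 mm tall overall). About 0.3 kg. This point is its centre, 43 mm above its underside; z up. Starts in the bay's mouth, beside the canister.
- canister_mid (a point): Square steel canister, one rigid piece, 63 x 63 mm, sides along its x and y. Lid top 64 mm above its underside; above it a dark strap handle to pinch along the canister's x: a bar 10 x 10 mm in section, 50 mm long, along the canister's y, its middle 89 mm above the underside, 20 mm clear beneath (94 mm tall overall). About 0.35 kg. This point is its centre, 47 mm above its underside; z up.
- crucible_mid (a point): Small open pale ceramic crucible, round, 60 mm tall, tapered: 42 mm across at the foot, 47 half-way up, 50 at the rim, wall 4 mm. About 0.12 kg. This point is its centre, 30 mm above its underside; z up. Starts in the bay's back pocket; once the way is clear it can be gripped with one finger in front and one behind (along the bay's x); the side bricks are too near for a finger.
- bay: Fixed dark slab 230 x 180 x 10 mm with cream bricks on it, tops 60 mm above the table. x runs from its open front to the back, y left, z up; origin on the table, 80 mm behind the slab's front edge. Side bricks: x 0 to 100, inner faces y = +-39; back brick face x = 100. Crucible starts about x 25, y 0; clay box and canister about x -42, y +-38, either way round, 8 to 15 mm apart (all mm).
- tray: Fixed shallow steel tray, 240 mm along its x, 120 mm along its y, 13 mm high, walls and floor 3 mm thick: the side area, with room for clay box and canister one beside the other along its x. Origin at the centre of its underside, z up.
- tile: Fixed pale square ceramic tile, 120 x 120 x 12 mm, with a faint brown ring 68 mm across round its middle. Origin at the centre of its underside, z up.
- jar_mid (a point): Amber glass jar with black cap, 56 mm across, 85 mm tall, loose; a bystander, to be left alone. Point at half its height.
- dish_mid (a point): Small white porcelain dish, 50 mm across, 20 mm tall, loose; a bystander, to be left alone. Point at half its height.
- mould_mid (a point): Dark iron casting mould, a round truncated cone 54 mm across at the foot, 50 mm tall, with a dimple in its top, loose; a bystander, to be left alone. Point at half its height.

How it is judged:
On the way, in this order (a step that is already met when the one before it is completed fails the run):
1. the clay box and the canister both stand on the steel tray (x of claybox_mid in the frame of tray between -0.095 and 0.095 m and y of claybox_mid in the frame of tray between -0.035 and 0.035 m and z of claybox_mid in the frame of tray between 0.04 and 0.052 m and angle between each of claybox_mid, canister_mid's own z axis and vertical below 0.12 rad and linear speed of each of claybox, canister below 0.03 m/s and x of canister_mid in the frame of tray between -0.095 and 0.095 m and y of canister_mid in the frame of tray between -0.035 and 0.035 m and z of canister_mid in the frame of tray between 0.044 and 0.056 m), for 0.2 s.
2. the crucible stands in the middle of the tile while the clay box and the canister still stand on the tray (all of step 1 and horizontal distance between crucible_mid and tile below 0.015 m and z of crucible_mid in the frame of tile between 0.036 and 0.048 m and angle between crucible_mid's own z axis and vertical below 0.12 rad and linear speed of crucible below 0.03 m/s and contact force between the fingers and crucible below 0.05 N), for 0.2 s.
At the end, for the whole second after the job is handed in: The crucible stands upright and at rest on the tile, its axis within 15 mm of the tile's middle; the clay box and the canister stand upright and at rest in the bay, each within 15 mm of where it stood at the start and square to the bay within 15 degrees (quarter turns allowed) (horizontal distance between crucible_mid and tile below 0.015 m and z of crucible_mid in the frame of tile between 0.036 and 0.048 m and angle between each of crucible_mid, claybox_mid, canister_mid's own z axis and vertical below 0.12 rad and linear speed of each of crucible, claybox, canister below 0.03 m/s and distance of each of claybox_mid, canister_mid from where it was at the start of the episode below 0.015 m and (angle between the x axis of claybox_mid and the x axis of bay, either way round below 0.26 rad or angle between the x axis of claybox_mid and the y axis of bay, either way round below 0.26 rad) and (angle between the x axis of canister_mid and the x axis of bay, either way round below 0.26 rad or angle between the x axis of canister_mid and the y axis of bay, either way round below 0.26 rad)); the robot touches nothing.
It fails at once if the clay box, the canister or the crucible is tipped by more than 30 degrees (angle between any of claybox_mid, canister_mid, crucible_mid's own z axis and vertical above 0.52 rad).
It fails at once if the clay box, the canister or the crucible is let fall (faster than 0.6 m/s while not held: a drop of about 20 mm) ((linear speed of claybox above 0.6 m/s and contact force between the fingers and claybox below 0.05 N) or (linear speed of canister above 0.6 m/s and contact force between the fingers and canister below 0.05 N) or (linear speed of crucible above 0.6 m/s and contact force between the fingers and crucible below 0.05 N)).
It fails at once if the jar, the dish or the mould is shifted by more than 20 mm or tipped by more than 20 degrees (distance of any of jar_mid, dish_mid, mould_mid from where it was at the start of the episode above 0.02 m or angle between any of jar_mid, dish_mid, mould_mid's own z axis and vertical above 0.35 rad).
It also fails if it takes over 128 s, if anything falls off the work surface, if the arm or the gripper's body presses on something with over 40 N, if the wrist force passes 120 N, or if a joint passes its speed limit or range.

ROBOT

A 6-joint arm with a two-finger parallel gripper is mounted at the origin on the work surface. World frame = base frame: x ahead of the robot, y to its left, z up, the work surface at z = 0. Lengths are in m, angles in rad, forces in N, time in s.
With the tool pointing down it reaches from about 0.275 to 0.85 m from the base axis. Payload 19 kg.
Tool frame: the origin (TCP) lies midway between the tips of the shut fingers; the grasp point (between the pads) lies 19 mm behind it; z points along the fingers, y is the direction in which the jaws open and shut (so a half turn about z gives the same grasp; the last joint's range is limited). The gripper opens to 85 mm and grips with 20 to 120 N. Pads are 22 mm wide; open, the fingers measure 114 mm over their backs; the gripper's body (76 mm by 85 mm) begins 54 mm behind the grasp point. The pads swing forward as they close: fully open they stand 13 mm farther back than shut.
Start: joints at [-0.134, 0.15, 1.437, -0, 1.554, -0.134], TCP at [0.575, -0, 0.231] pointing down, gripper open.
Joint ranges: [-2.8, 2.8], [-0.68, 2.1], [0.12, 2.68], [-1.39, 4.53], [0.16, 2.79], [-2.81, 2.81]. Speed limits (rad/s): [1.89, 1.89, 2.22, 3.01, 3.01, 3.01].

INTERFACE

Orientations are given as a unit quaternion [w, x, y, z].
In Python, from plant import bot gives the robot as it stands.
- The arm moves only by the tool apply_moves, never from a script. Its argument "plan" is a list of rows, each a list of 7 numbers: the shift along the tool's x, y, z in units of 25 mm (1.0 is 25 mm), then the turn, a rotation vector about the tool's x, y, z in rad, then the closure, from -1 (fully open) to 1 (shut), so that 0 is half open. A call has 1 to 10 rows; each row shifts and turns the pose as measured when the row begins, along the tool's axes as they then stand; what a row does not reach is not made up. A row lasts 1/8 s, in which the tool goes at most 62.5 mm and 10.7 degrees, less where a joint would pass 70% of its speed; a pose out of reach is approached as far as the arm can. A call is refused whole if a number of a shift passes 1 or a number of a turn 0.188, either way. A call with a gripper value outside its range is refused whole. The fingers move at their own pace and stop on an object; "force" is the grip in N (left out, the last holds). Time passes only in rows, so rows that do not move let the fingers close. It gives the time, the measured TCP pose, the force and the opening at its end, in the units of the state.
- bot.state(): the state, without advancing time (a new reading comes with each control period).
- bot.read_camera(name): name is "scene" or "side" or "wrist"; returns the picture (480x640x3 uint8, red, green, blue); there is no depth.
- bot.camera_model(name): a dict with "fx", "fy", "cx", "cy" (pixels), "xyz" and "attitude" of the camera in the world. Camera axes: x right, y down, z forward; pixel columns grow to the right and rows downward; lengths in m; the calibration is good to about 2 mm. A picture is of the moment at which its call begins: read the wrist's pose just before it. camera_model takes no time and is no camera call; for the wrist camera it gives the pose at the moment of the call.
- bot.finish_job(): hands the job in, once; it reports no verdict.
The state is a dict: "t": time; "joint_positions": joint angles; "qvel": joint speeds; "effort": joint torques, N m; "ee_pos": TCP position; "eef_rot": TCP orientation; "force": force on the tool from outside, world axes, zero at the start; "moment": the same for the moment, N m; "grip_width": finger opening in m.
Only numpy, scipy, OpenCV 4.12 (cv2) and the standard library are available. Lean on these libraries where they do the work, as an engineer would, in place of code of your own. Each camera call takes 0.05 s, during which the arm holds its last target.

## Working session

There is one attempt and no reset: what is moved stays moved. The work goes in short steps, Python scripts to look and compute and a tool call to move; the robot and the scene stay as the last step left them, time stands still between calls to the robot, and variables do not carry over. Pictures are saved under pics/ and viewed, and the job is handed in when it is done.

Besides the shell and the picture viewer there is one more tool, called after "Request:" in YAML: its name, and indented under it one key for each argument. apply_moves: Moves the arm, as the interface text tells. Its arguments: {"type":"object","properties":{"plan":{"type":"array"},"force":{"type":"number"}},"required":["plan"]}

```bash
mkdir -p pics; ls
python3 - <<'E'
from plant import bot
import cv2
print(bot.state())
for n in ["scene","side","wrist"]:
    m=bot.camera_model(n);print(n,m)
    cv2.imwrite(f"pics/{n}0.png",bot.read_camera(n)[:,:,::-1])
E
```

```text
pics
{'t': 0.0, 'joint_positions': array([-1.33986486e-01,  1.51004629e-01,  1.43803696e+00, -2.53876191e-05,
        1.55382323e+00, -1.34017079e-01]), 'qvel': array([ 0.00041291, -0.00087461,  0.00039976,  0.00040368,  0.00027117,
        0.00058985]), 'effort': array([ 9.08163997e-05, -7.13061190e+01, -5.70858908e+01, -1.86872212e-04,
        9.14935896e-03,  2.21375326e-04]), 'ee_pos': array([5.74742410e-01, 1.44321895e-05, 2.30661910e-01]), 'eef_rot': array([-4.98140985e-04,  7.07095664e-01,  7.07117612e-01, -3.95747525e-04]), 'force': array([0.55383628, 0.21899609, 0.03256403]), 'moment': array([0.00259107, 0.02481015, 0.04066867]), 'grip_width': 0.08546803137798377}
scene {'fx': 446.17138615722246, 'fy': 446.17138615722246, 'cx': 315.2281940276946, 'cy': 240.68840886900924, 'xyz': array([0.99398444, 0.22727282, 0.69426405]), 'attitude': array([-0.16993486,  0.51219135,  0.79478972, -0.27765348])}
side {'fx': 468.8650834349321, 'fy': 468.8650834349321, 'cx': 322.5516447169859, 'cy': 240.56573243648634, 'xyz': array([ 0.53121149, -0.66129927,  0.58791474]), 'attitude': array([-0.43827272,  0.89883788, -0.00196775,  0.00189992])}
wrist {'fx': 373.4792965224606, 'fy': 373.4792965224606, 'cx': 319.40466128343695, 'cy': 236.92109361379684, 'xyz': array([0.57541117, 0.06620565, 0.37469259]), 'attitude': array([ 1.31198369e-01,  9.91355989e-01,  1.58305055e-04, -5.15288558e-04])}
```

View pics/scene0.png

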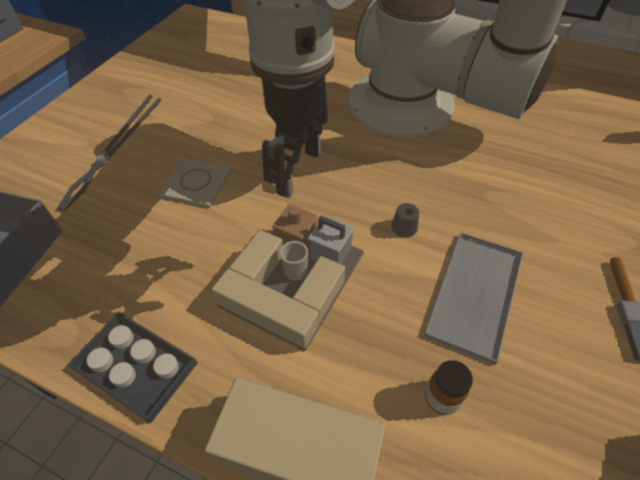

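View pics/side0.png

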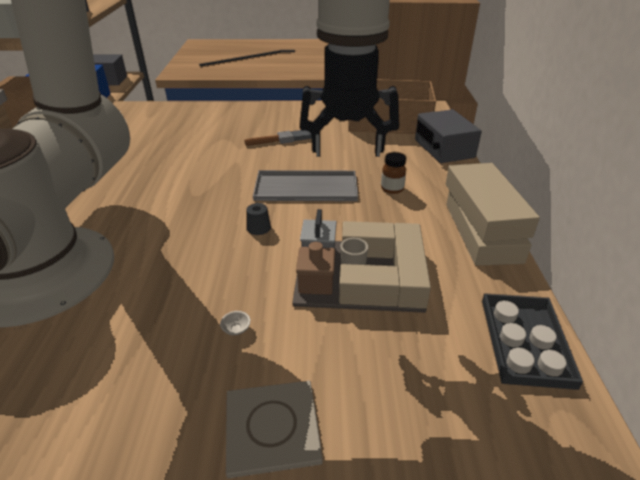

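View pics/wrist0.png

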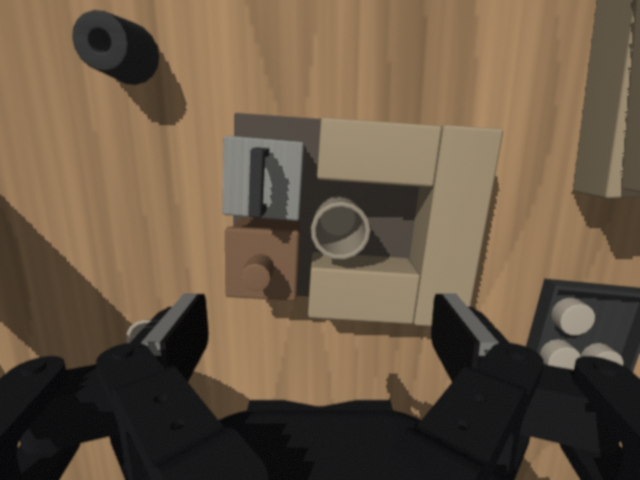

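```bash
cat > h.py <<'E'
import numpy as np, cv2
from scipy.spatial.transform import Rotation as R
def rot(q): return R.from_quat([q[1],q[2],q[3],q[0]])
def ray(m,uv):
    uv=np.atleast_2d(np.array(uv,float))
    d=np.c_[(uv[:,0]-m['cx'])/m['fx'],(uv[:,1]-m['cy'])/m['fy'],np.ones(len(uv))]
    return rot(m['attitude']).apply(d)
def toz(m,uv,z):
    d=ray(m,uv);o=np.array(m['xyz']);return o+d*((z-o[2])/d[:,2])[:,None]
def proj(m,p):
    c=rot(m['attitude']).inv().apply(np.atleast_2d(p)-m['xyz'])
    return np.c_[m['fx']*c[:,0]/c[:,2]+m['cx'],m['fy']*c[:,1]/c[:,2]+m['cy']]
E
python3 - <<'E'
import cv2
w=cv2.imread('pics/wrist0.png');s=cv2.imread('pics/side0.png');c=cv2.imread('pics/scene0.png')
cv2.imwrite('pics/wz.png',cv2.resize(w[100:340,210:510],None,fx=2.5,fy=2.5,interpolation=cv2.INTER_CUBIC))
cv2.imwrite('pics/sz.png',cv2.resize(s[150:480,210:450],None,fx=1.8,fy=1.8,interpolation=cv2.INTER_CUBIC))
for n,i,ps in (('w',w,[(260,240),(245,285),(235,180),(280,150),(340,200),(380,150)]),('s',s,[(320,275),(300,187),(270,460),(350,290)]),('c',c,[(475,300),(300,225),(195,190)])):
    h=cv2.cvtColor(i,cv2.COLOR_BGR2HSV)
    print(n,[(p,h[p[1],p[0]].tolist()) for p in ps])
E
```

```text
w [((260, 240), [13, 102, 120]), ((245, 285), [13, 105, 117]), ((235, 180), [30, 11, 135]), ((280, 150), [30, 9, 135]), ((340, 200), [17, 47, 114]), ((380, 150), [19, 68, 158])]
s [((320, 275), [12, 104, 66]), ((300, 187), [13, 19, 120]), ((270, 460), [20, 49, 78]), ((350, 290), [18, 71, 90])]
c [((475, 300), [17, 20, 114]), ((300, 225), [14, 117, 131]), ((195, 190), [19, 75, 75])]
```

View pics/wz.png

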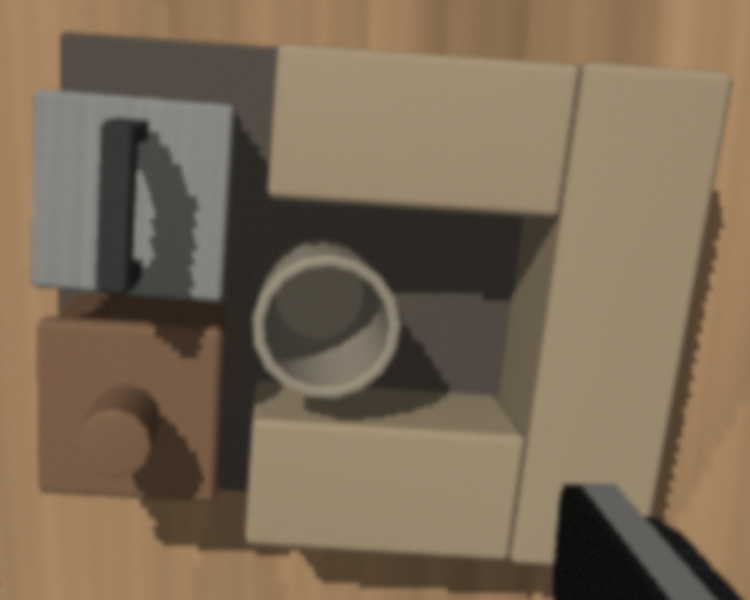

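View pics/sz.png

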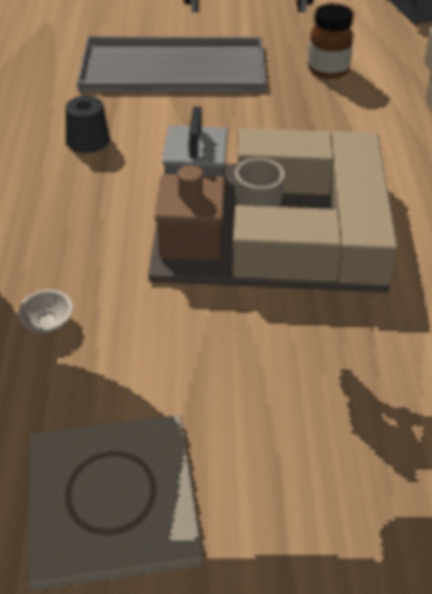

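Run:
```python
from h import *
from plant import bot
W=bot.camera_model('wrist');S=bot.camera_model('side');C=bot.camera_model('scene')
np.set_printoptions(precision=4,suppress=True)
o=np.array([210,100]);f=lambda l:np.array(l)/2.5+o
def quad(nm,l,z):
    p=toz(W,f(l),z)[:,:2];print(nm,p.mean(0),'sides',np.linalg.norm(np.roll(p,-1,0)-p,axis=1),'ang',[round(float(np.degrees(np.arctan2(*(p[j]-p[i])[::-1]))),1) for i,j in((0,1),(3,2),(3,0),(2,1))])
quad('can',[(35,92),(233,106),(220,300),(33,285)],.074)
quad('clay',[(40,318),(224,330),(214,498),(40,491)],.068)
quad('lbrick',[(277,47),(580,66),(556,215),(268,195)],.06)
quad('rbrick',[(254,417),(522,437),(508,557),(246,542)],.06)
print('lb c',toz(W,f([(277,47),(580,66),(556,215),(268,195),(254,417),(522,437),(508,557),(246,542)]),.06)[:,:2])
print('knob',toz(W,f([(115,443)]),.096),'handle',toz(W,f([(117,120),(113,290),(116,205)]),.104))
print('cruc',toz(W,f([(326,325)]),.07), toz(W,f([(252,325),(400,325)]),.07))
g=lambda l:np.array(l)/1.8+np.array([210,150])
print('tilering',toz(S,g([(110,492),(66,492),(155,492),(110,451),(110,534)]),.012)[:,:2])
print('tilecorn',toz(S,g([(32,433),(182,418),(200,562),(30,583)]),.012)[:,:2])
print('tray top',toz(S,g([(88,38),(263,38),(268,83),(80,85)]),.013)[:,:2])
print('tray sc',toz(C,[(462,236),(521,251),(496,359),(427,335)],.013)[:,:2])
print('mould',toz(W,[(100,38)],.05),toz(S,g([(86,104)]),.05),'dish',toz(S,g([(46,308)]),.02),'jar',toz(S,g([(333,17)]),.085),toz(C,[(453,378)],.085))
print('knob side',toz(S,g([(190,176)]),.096),'cruc side',toz(S,g([(259,174)]),.07))
print('tile scene',toz(C,[(196,179)],.012))
```

```text
can [0.5293 0.0329] sides [0.0617 0.0622 0.0615 0.0614] ang [-3.9, -4.7, 85.6, 85.4]
clay [ 0.5252 -0.0413] sides [0.0623 0.0619 0.0619 0.0634] ang [-3.8, -2.5, 86.3, 85.9]
lbrick [0.6235 0.053 ] sides [0.0981 0.0483 0.0972 0.0474] ang [-3.4, -3.9, 86.4, 85.3]
rbrick [ 0.615  -0.0741] sides [0.0964 0.0476 0.0976 0.0491] ang [-4.5, -3.6, 86.2, 87.7]
lb c [[ 0.5763  0.0798]
 [ 0.6742  0.0739]
 [ 0.6702  0.0258]
 [ 0.5733  0.0325]
 [ 0.5682 -0.0462]
 [ 0.6643 -0.0538]
 [ 0.6624 -0.1013]
 [ 0.565  -0.0952]]
knob [[ 0.5247 -0.0421  0.096 ]] handle [[0.531  0.0582 0.104 ]
 [0.5277 0.0093 0.104 ]
 [0.5297 0.0343 0.104 ]]
cruc [[ 0.5928 -0.0099  0.07  ]] [[ 0.5679 -0.0099  0.07  ]
 [ 0.6177 -0.0099  0.07  ]]
tilering [[ 0.4655 -0.3192]
 [ 0.433  -0.319 ]
 [ 0.4988 -0.3193]
 [ 0.4627 -0.2849]
 [ 0.4681 -0.3515]]
tilecorn [[ 0.4001 -0.2687]
 [ 0.5178 -0.2553]
 [ 0.5319 -0.3718]
 [ 0.4168 -0.3857]]
tray top [[0.3811 0.3516]
 [0.6199 0.3511]
 [0.6192 0.2376]
 [0.3831 0.2336]]
tray sc [[0.3879 0.2517]
 [0.3787 0.3613]
 [0.6147 0.3597]
 [0.6193 0.2481]]
mould [[0.4022 0.141  0.05  ]] [[0.4038 0.1362 0.05  ]] dish [[ 0.3946 -0.1451  0.02  ]] jar [[0.6991 0.2764 0.085 ]] [[0.7073 0.2968 0.085 ]]
knob side [[ 0.5235 -0.0515  0.096 ]] cruc side [[ 0.5907 -0.0163  0.07  ]]
tile scene [[ 0.4646 -0.3138  0.012 ]]
```

Request:
apply_moves:
  plan:
    - [0.7,-0.9,0,0,0,0.068,-1]
    - [0.6,-0.9,0,0,0,0,-1]
    - [0,0,1,0,0,0,-1]
    - [0,0,1,0,0,0,-1]
    - [0,0,1,0,0,0,-1]
    - [0,0,0,0,0,0,-1]
  force: 40

```text
t: 0.9
ee_pos: [0.5288, 0.0352, 0.1531]
eef_rot: [-0.001, 0.732, 0.682, -0.001]
force: [0.0, -0.7, -0.4]
grip_width: 0.0855
```

```bash
cat >> h.py <<'E'
def rem(st,target,yawdeg):
    """remaining shift in tool axes/units and turn to have tool y along world yaw yawdeg, tool z down"""
    Rt=rot(st['eef_rot']); d=Rt.inv().apply(np.array(target)-st['ee_pos'])/.025
    a=np.radians(yawdeg); y=np.array([np.cos(a),np.sin(a),0]);z=np.array([0,0,-1.]);x=np.cross(y,z)
    dr=(Rt.inv()*R.from_matrix(np.c_[x,y,z])).as_rotvec()
    print('pos',st['ee_pos'].round(4),'t',round(st['t'],2),'F',st['force'].round(1),'w',round(st['grip_width'],4),'rem',d.round(2),'rot',dr.round(3))
E
python3 - <<'E'
from h import *
from plant import bot
import cv2
rem(bot.state(),[.5297,.0343,.080],-4)
W=bot.camera_model('wrist');i=bot.read_camera('wrist')
np.save('w1.npy',W,allow_pickle=True)
cv2.imwrite('pics/w1.png',i[:,:,::-1])
E
```

```text
pos [0.5288 0.0352 0.1531] t 0.9 F [ 0.  -0.7 -0.4] w 0.0855 rem [-0.03  0.05  2.92] rot [-0.002 -0.    -0.001]
```

View pics/w1.png

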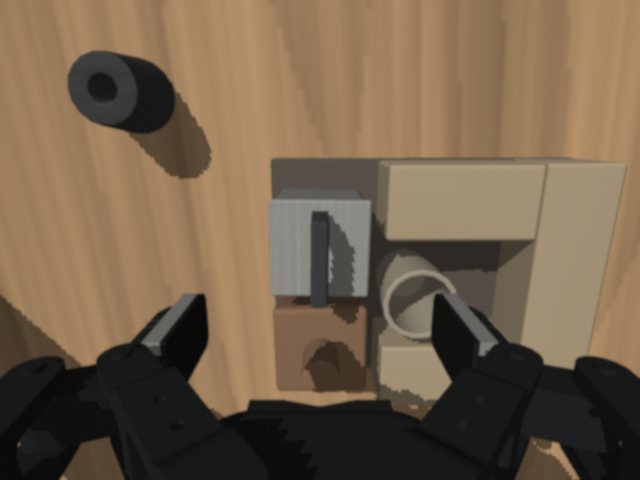

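Run:
```python
from h import *
W=np.load('w1.npy',allow_pickle=True).item()
print('handle',toz(W,[(320,258)],.104).round(4),'can',toz(W,[(270,199),(369,200),(370,296),(271,295)],.074).mean(0).round(4),'clay',toz(W,[(276,302),(367,304),(366,388),(278,390)],.068).mean(0).round(4),'cruc',toz(W,[(419,304)],.07).round(4),'mould',toz(W,[(102,90)],.05).round(4),'knob',toz(W,[(321,376)],.096).round(4))
```

```text
handle [[0.5296 0.0375 0.104 ]] can [0.5293 0.0334 0.074 ] clay [ 0.5255 -0.0393  0.068 ] cruc [[ 0.5919 -0.0102  0.07  ]] mould [[0.4011 0.1383 0.05  ]] knob [[ 0.5247 -0.0419  0.096 ]]
```

Request:
apply_moves:
  plan:
    - [0,0.05,0.9,0,0,0,-1]
    - [0,0,0.9,0,0,0,-1]
    - [0,0,0.9,0,0,0,-1]
    - [0,0,0.2,0,0,0,-1]
    - [0,0,0,0,0,0,-1]

```text
t: 1.58
ee_pos: [0.5343, 0.0347, 0.0871]
eef_rot: [0.003, 0.732, 0.682, 0.003]
force: [0.1, -0.4, 1.1]
grip_width: 0.0856
```

Request:
apply_moves:
  plan:
    - [0,-0.2,0.28,0,0,0,-1]
    - [0,0,0,0,0,0,-1]

```text
t: 1.82
ee_pos: [0.5298, 0.035, 0.0814]
eef_rot: [0.004, 0.732, 0.682, 0.004]
force: [0.1, 0.7, -0.1]
grip_width: 0.0856
```

Run:
```python
from h import *
from plant import bot
rem(bot.state(),[.5295,.0345,.080],-4)
```

```text
pos [0.5298 0.035  0.0814] t 1.82 F [ 0.1  0.7 -0.1] w 0.0856 rem [-0.02 -0.01  0.05] rot [ 0.01  -0.    -0.001]
```

Request:
apply_moves:
  plan:
    - [0,0,0.05,0.01,0,0,-1]
    - [0,0,0,0,0,0,0.3]
    - [0,0,0,0,0,0,1]
    - [0,0,0,0,0,0,1]
    - [0,0,0,0,0,0,1]
    - [0,0,0,0,0,0,1]
    - [0,0,0,0,0,0,1]
    - [0,0,0,0,0,0,1]

```text
t: 2.82
ee_pos: [0.53, 0.035, 0.0808]
eef_rot: [0.0, 0.732, 0.682, 0.0]
force: [-0.8, -0.4, 0.5]
grip_width: 0.009
```

Run:
```python
from h import *
from plant import bot
rem(bot.state(),[.5295,.0345,.080],-4)
```

```text
pos [0.53   0.035  0.0808] t 2.83 F [-0.8 -0.4  0.5] w 0.009 rem [-0.02 -0.02  0.03] rot [ 0.    -0.    -0.001]
```

Request:
apply_moves:
  plan:
    - [0,0,-0.4,0,0,0,1]
    - [0,0,-0.8,0,0,0,1]
    - [0,0,-1,0,0,0,1]
    - [0,0,-1,0,0,0,1]
    - [0,0,-1,0,0,0,1]
    - [0,0,0,0,0,0,1]

```text
t: 3.58
ee_pos: [0.5296, 0.035, 0.191]
eef_rot: [0.0, 0.732, 0.682, 0.0]
force: [-0.0, 0.7, -2.9]
grip_width: 0.0093
```

Run:
```python
from h import *
from plant import bot
rem(bot.state(),[.5525,.30,.16],0)
import cv2
cv2.imwrite('pics/s2.png',bot.read_camera('side')[:,:,::-1])
```

```text
pos [0.5296 0.035  0.191 ] t 3.58 F [-0.   0.7 -2.9] w 0.0093 rem [10.64  0.17  1.24] rot [ 0.   -0.   -0.07]
```

View pics/s2.png

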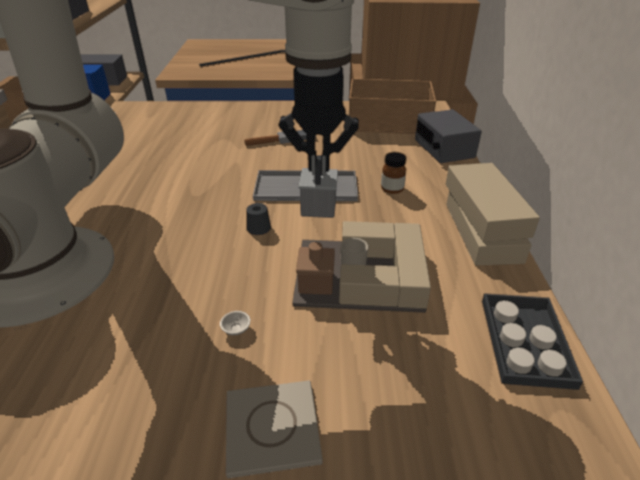

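Request:
apply_moves:
  plan:
    - [0.8,0,0,0,0,-0.07,1]
    - [1,0.2,0,0,0,0,1]
    - [1,0.3,0,0,0,0,1]
    - [1,0.3,0,0,0,0,1]
    - [1,0.1,0,0,0,0,1]
    - [1,0,0,0,0,0,1]
    - [0,0,0,0,0,0,1]

```text
t: 4.5
ee_pos: [0.5502, 0.1837, 0.179]
eef_rot: [-0.005, 0.707, 0.707, -0.006]
force: [-0.8, -0.3, -3.1]
grip_width: 0.0096
```

Run:
```python
from h import *
from plant import bot
rem(bot.state(),[.5525,.30,.16],0)
import cv2
W=bot.camera_model('wrist');i=bot.read_camera('wrist')
np.save('w2.npy',W,allow_pickle=True)
cv2.imwrite('pics/w2.png',i[:,:,::-1])
```

```text
pos [0.5502 0.1837 0.179 ] t 4.5 F [-0.8 -0.3 -3.1] w 0.0096 rem [4.65 0.1  0.75] rot [-0.015  0.001  0.001]
```

View pics/w2.png

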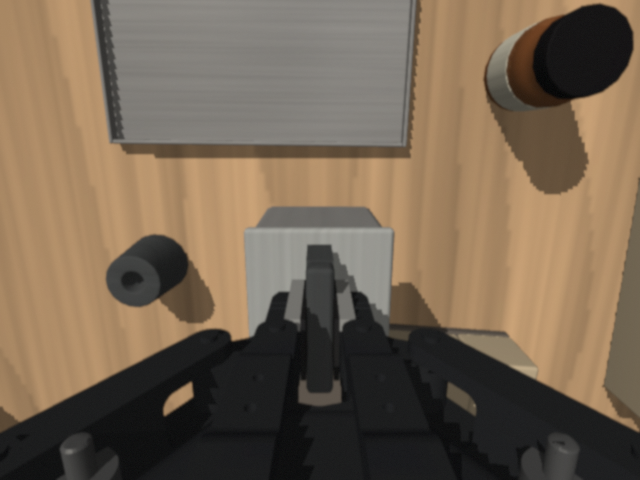

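Run:
```python
from h import *
W=np.load('w2.npy',allow_pickle=True).item()
p=toz(W,[(110,143),(409,147),(94,0),(418,0)],.013);print(p.round(4))
d=p[1]-p[0];print(np.linalg.norm(d),np.degrees(np.arctan2(d[1],d[0])), 'c',p[:2].mean(0)+[0,.06,0])
print('jar',toz(W,[(585,50)],.085),'mould',toz(W,[(133,281)],.05))
```

```text
[[0.3783 0.2443 0.013 ]
 [0.6203 0.2414 0.013 ]
 [0.3815 0.3468 0.013 ]
 [0.6202 0.3459 0.013 ]]
0.2419378274801809 -0.6806617670807323 c [0.49930846 0.30285833 0.013     ]
jar [[0.70208153 0.29784669 0.085     ]] mould [[0.40193654 0.13951509 0.05      ]]
```

Request:
apply_moves:
  plan:
    - [1,0.1,0,-0.015,0,0,1]
    - [1,0.05,0,0,0,0,1]
    - [1,0,0,0,0,0,1]
    - [1,0,0,0,0,0,1]
    - [0.9,0,0,0,0,0,1]
    - [0,0,0,0,0,0,1]

```text
t: 5.3
ee_pos: [0.5541, 0.304, 0.1741]
eef_rot: [0.0, 0.709, 0.706, -0.003]
force: [-0.3, 0.1, -3.0]
grip_width: 0.0091
```

Run:
```python
from h import *
from plant import bot
rem(bot.state(),[.5545,.303,.0745],0)
```

```text
pos [0.5541 0.304  0.1741] t 5.3 F [-0.3  0.1 -3. ] w 0.0091 rem [-0.02  0.04  3.98] rot [-0.004  0.005 -0.004]
```

Request:
apply_moves:
  plan:
    - [0,0,1,0,0,0,1]
    - [0,0,1,0,0,0,1]
    - [0,0,1,0,0,0,1]
    - [0,0,0.4,0,0,0,1]
    - [0,0,0,0,0,0,1]

```text
t: 5.92
ee_pos: [0.5546, 0.3005, 0.0868]
eef_rot: [0.001, 0.709, 0.705, -0.004]
force: [-0.1, 1.0, -2.5]
grip_width: 0.0088
```

Run:
```python
from h import *
from plant import bot
rem(bot.state(),[.5545,.303,.0745],0)
```

```text
pos [0.5546 0.3005 0.0868] t 5.92 F [-0.1  1.  -2.5] w 0.0088 rem [ 0.1  -0.    0.49] rot [-0.004  0.006 -0.006]
```

Request:
apply_moves:
  plan:
    - [0.1,0,0.2,0,0.006,0,1]
    - [0,0,0.15,0,0,0,1]
    - [0,0,0.1,0,0,0,1]
    - [0,0,0,0,0,0,1]

```text
t: 6.42
ee_pos: [0.5556, 0.3033, 0.0772]
eef_rot: [-0.001, 0.709, 0.705, 0.0]
force: [-0.2, -0.1, -2.9]
grip_width: 0.0092
```

Run:
```python
from h import *
from plant import bot
rem(bot.state(),[.5545,.303,.0740],0)
```

```text
pos [0.5556 0.3033 0.0772] t 6.42 F [-0.2 -0.1 -2.9] w 0.0092 rem [-0.01 -0.04  0.13] rot [-0.001 -0.001 -0.007]
```

Request:
apply_moves:
  plan:
    - [0,0,0.08,0,0,0,1]
    - [0,0,0.06,0,0,0,1]
    - [0,0,0,0,0,0,1]

```text
t: 6.8
ee_pos: [0.5557, 0.3034, 0.0739]
eef_rot: [-0.001, 0.709, 0.705, 0.0]
force: [-0.6, -0.4, -1.9]
grip_width: 0.009
```

Run:
```python
from h import *
from plant import bot
rem(bot.state(),[.5545,.303,.0740],0)
```

```text
pos [0.5557 0.3034 0.0739] t 6.8 F [-0.6 -0.4 -1.9] w 0.009 rem [-0.02 -0.05 -0.  ] rot [-0.    -0.001 -0.006]
```

Request:
apply_moves:
  plan:
    - [0,0,0.04,0,0,0,1]
    - [0,0,0,0,0,0,0.8]
    - [0,0,0,0,0,0,0.4]
    - [0,0,0,0,0,0,-0.2]
    - [0,0,0,0,0,0,-1]
    - [0,0,0,0,0,0,-1]
    - [0,0,-0.6,0,0,0,-1]
    - [0,0,-1,0,0,0,-1]
    - [0,0,-1,0,0,0,-1]
    - [0,0,-1,0,0,0,-1]

```text
t: 8.05
ee_pos: [0.5556, 0.3033, 0.1684]
eef_rot: [-0.001, 0.709, 0.705, 0.001]
force: [0.9, -0.3, -0.8]
grip_width: 0.0857
```

Run:
```python
from h import *
from plant import bot
rem(bot.state(),[.525,-.042,.15],-4)
import cv2
W=bot.camera_model('wrist');i=bot.read_camera('wrist')
np.save('w3.npy',W,allow_pickle=True)
cv2.imwrite('pics/w3.png',i[:,:,::-1])
```

```text
pos [0.5556 0.3033 0.1684] t 8.05 F [ 0.9 -0.3 -0.8] w 0.0857 rem [-13.82  -1.14   0.71] rot [-0.    -0.002  0.064]
```

View pics/w3.png

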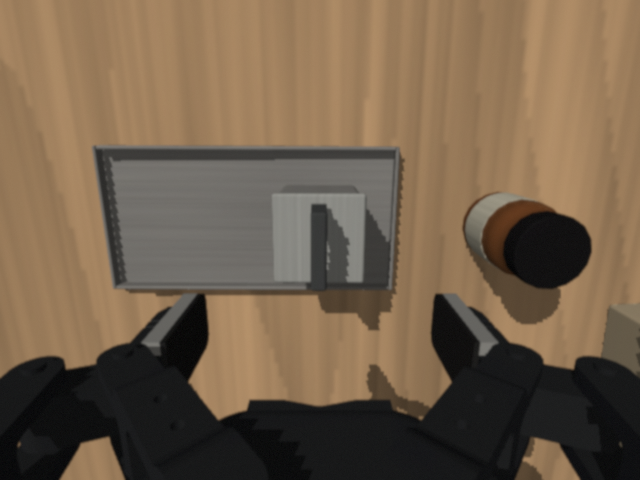

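Run:
```python
from h import *
W=np.load('w3.npy',allow_pickle=True).item()
p=toz(W,[(95,147),(399,149),(391,291),(113,291)],.013);print(p.round(4),p.mean(0).round(4))
print(toz(W,[(272,194),(365,194),(363,281),(275,282)],.067).mean(0).round(4))
```

```text
[[0.3815 0.3627 0.013 ]
 [0.6186 0.3597 0.013 ]
 [0.6175 0.2403 0.013 ]
 [0.3775 0.2418 0.013 ]] [0.4988 0.3012 0.013 ]
[0.5557 0.302  0.067 ]
```

Request:
apply_moves:
  plan:
    - [-1,0,0,0,0,0,-1]
    - [-1,0,0,0,0,0,-1]
    - [-1,0,0,0,0,0,-1]
    - [-1,0,0,0,0,0,-1]
    - [-1,-0.2,0,0,0,0,-1]
    - [-1,-0.2,0,0,0,0,-1]
    - [-1,-0.2,0,0,0,0.064,-1]
    - [-1,0,0,0,0,0,-1]
    - [-1,0,0,0,0,0,-1]
    - [-1,0,0,0,0,0,-1]

```text
t: 9.35
ee_pos: [0.5359, 0.0481, 0.1827]
eef_rot: [0.004, 0.731, 0.682, 0.008]
force: [0.2, 0.3, -0.5]
grip_width: 0.0852
```

Run:
```python
from h import *
from plant import bot
rem(bot.state(),[.525,-.042,.15],-4)
```

```text
pos [0.5359 0.0481 0.1827] t 9.35 F [ 0.2  0.3 -0.5] w 0.0852 rem [-3.64 -0.2   1.28] rot [ 0.016 -0.007  0.   ]
```

Request:
apply_moves:
  plan:
    - [-1,-0.1,0,0.016,-0.007,0,-1]
    - [-1,-0.05,0.3,0,0,0,-1]
    - [-1,-0.05,0.4,0,0,0,-1]
    - [-0.6,0,0.4,0,0,0,-1]
    - [0,0,0,0,0,0,-1]

```text
t: 9.98
ee_pos: [0.5248, -0.0455, 0.1589]
eef_rot: [0.002, 0.732, 0.681, 0.001]
force: [0.2, 0.3, 0.1]
grip_width: 0.0853
```

Run:
```python
from h import *
from plant import bot
rem(bot.state(),[.525,-.042,.072],-4)
import cv2
W=bot.camera_model('wrist');i=bot.read_camera('wrist')
np.save('w4.npy',W,allow_pickle=True)
cv2.imwrite('pics/w4.png',i[:,:,::-1])
```

```text
pos [ 0.5248 -0.0455  0.1589] t 9.97 F [0.2 0.3 0.1] w 0.0853 rem [ 0.14 -0.02  3.47] rot [ 0.005  0.001 -0.002]
```

View pics/w4.png

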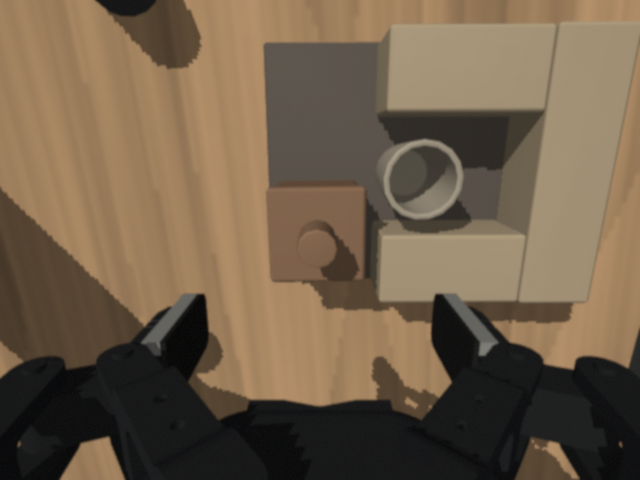

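Run:
```python
from h import *
W=np.load('w4.npy',allow_pickle=True).item()
print('knob',toz(W,[(317,246)],.096),'clay',toz(W,[(267,187),(364,187),(364,278),(271,281)],.068).mean(0),'cruc',toz(W,[(422,179)],.07))
p=toz(W,[(391,26),(556,24),(544,109),(386,110),(379,236),(523,234),(518,300),(379,301)],.06);print(p.round(4))
```

```text
knob [[ 0.52455039 -0.04045763  0.096     ]] clay [ 0.52416756 -0.04114777  0.068     ] cruc [[ 0.59209708 -0.00965995  0.07      ]]
[[ 0.5767  0.0795  0.06  ]
 [ 0.6731  0.0738  0.06  ]
 [ 0.6701  0.0267  0.06  ]
 [ 0.5726  0.0331  0.06  ]
 [ 0.5659 -0.0471  0.06  ]
 [ 0.6628 -0.0528  0.06  ]
 [ 0.6627 -0.1012  0.06  ]
 [ 0.5645 -0.0947  0.06  ]]
```

Request:
apply_moves:
  plan:
    - [0.1,0,0.9,0.005,0,0,-1]
    - [0,-0.05,0.9,0,0,0,-1]
    - [0,0,0.8,0,0,0,-1]
    - [0,0,0.3,0,0,0,-1]
    - [0,0,0,0,0,0,-1]

```text
t: 10.65
ee_pos: [0.5262, -0.039, 0.0882]
eef_rot: [0.002, 0.731, 0.683, 0.002]
force: [-0.1, 0.5, 1.0]
grip_width: 0.0856
```

Run:
```python
from h import *
from plant import bot
rem(bot.state(),[.525,-.042,.072],-4)
```

```text
pos [ 0.5262 -0.039   0.0882] t 10.65 F [-0.1  0.5  1. ] w 0.0856 rem [-0.12 -0.04  0.65] rot [0.005 0.001 0.002]
```

Request:
apply_moves:
  plan:
    - [-0.08,-0.04,0.35,0.005,0,0,-1]
    - [0,0,0.28,0,0,0,-1]
    - [0,0,0,0,0,0,-1]

```text
t: 11.02
ee_pos: [0.5258, -0.0409, 0.0729]
eef_rot: [0.001, 0.731, 0.683, 0.0]
force: [1.3, 0.1, 0.7]
grip_width: 0.0856
```

Run:
```python
from h import *
from plant import bot
rem(bot.state(),[.525,-.041,.072],-4)
```

```text
pos [ 0.5258 -0.0409  0.0729] t 11.03 F [1.3 0.1 0.7] w 0.0856 rem [-0.   -0.03  0.04] rot [0.002 0.001 0.002]
```

Request:
apply_moves:
  plan:
    - [0,-0.04,0,0,0,0,-0.5]
    - [0,0,0,0,0,0,0.3]
    - [0,0,0,0,0,0,1]
    - [0,0,0,0,0,0,1]
    - [0,0,0,0,0,0,1]
    - [0,0,0,0,0,0,1]
    - [0,0,0,0,0,0,1]

```text
t: 11.9
ee_pos: [0.5249, -0.041, 0.0735]
eef_rot: [0.001, 0.731, 0.683, 0.0]
force: [-0.6, -0.1, -0.5]
grip_width: 0.0227
```

Run:
```python
from h import *
from plant import bot
rem(bot.state(),[.525,-.041,.072],-4)
```

```text
pos [ 0.5249 -0.041   0.0735] t 11.9 F [-0.6 -0.1 -0.5] w 0.0227 rem [-0.    0.    0.06] rot [0.002 0.001 0.002]
```

Clay box gripped at (0.5249, -0.041, 0.0735). Lift.

Request:
apply_moves:
  plan:
    - [0,0,-0.4,0,0,0,1]
    - [0,0,-0.8,0,0,0,1]
    - [0,0,-1,0,0,0,1]
    - [0,0,-1,0,0,0,1]
    - [0,0,-1,0,0,0,1]
    - [0.7,0,0,0,0,-0.07,1]
    - [1,-0.2,0,0,0,0,1]
    - [1,-0.3,0,0,0,0,1]
    - [1,-0.3,0,0,0,0,1]

```text
t: 13.02
ee_pos: [0.5033, 0.0554, 0.1813]
eef_rot: [-0.001, 0.703, 0.711, -0.001]
force: [-0.2, 0.1, -4.5]
grip_width: 0.0224
```

Run:
```python
from h import *
from plant import bot
rem(bot.state(),[.443,.302,.15],0)
import cv2
cv2.imwrite('pics/s5.png',bot.read_camera('side')[:,:,::-1])
```

```text
pos [0.5033 0.0554 0.1813] t 13.03 F [-0.2  0.1 -4.5] w 0.0224 rem [ 9.89 -2.31  1.26] rot [-0.002 -0.     0.011]
```

View pics/s5.png

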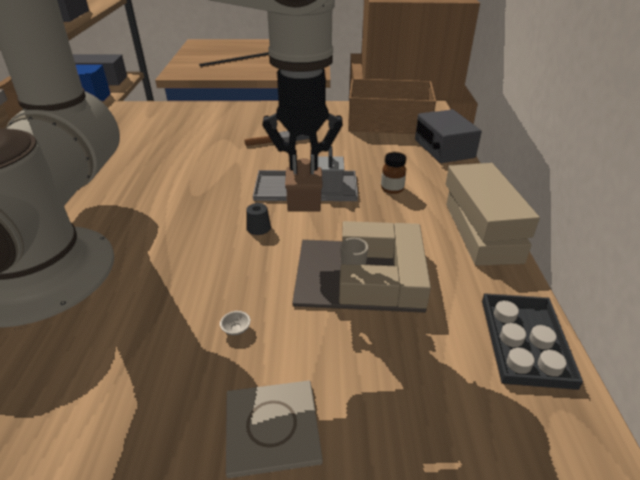

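Request:
apply_moves:
  plan:
    - [1,-0.4,0,0,0,0.01,1]
    - [1,-0.5,0,0,0,0,1]
    - [1,-0.5,0,0,0,0,1]
    - [1,-0.4,0,0,0,0,1]
    - [1,-0.3,0,0,0,0,1]
    - [1,-0.2,0,0,0,0,1]
    - [1,0,0,0,0,0,1]
    - [1,0,0,0,0,0,1]
    - [1,0,0,0,0,0,1]
    - [0,0,0,0,0,0,1]

```text
t: 14.32
ee_pos: [0.4329, 0.2956, 0.1742]
eef_rot: [-0.005, 0.697, 0.717, -0.005]
force: [-0.4, -0.3, -4.1]
grip_width: 0.0227
```

Run:
```python
from h import *
from plant import bot
rem(bot.state(),[.443,.302,.0665],0)
```

```text
pos [0.4329 0.2956 0.1742] t 14.32 F [-0.4 -0.3 -4.1] w 0.0227 rem [0.24 0.47 4.3 ] rot [-0.014 -0.001  0.028]
```

Request:
apply_moves:
  plan:
    - [0.24,0.4,0.5,-0.014,0,0.028,1]
    - [0,0,1,0,0,0,1]
    - [0,0,1,0,0,0,1]
    - [0,0,0.8,0,0,0,1]
    - [0,0,0.4,0,0,0,1]
    - [0,0,0,0,0,0,1]

```text
t: 15.08
ee_pos: [0.4433, 0.301, 0.0737]
eef_rot: [0.001, 0.709, 0.706, -0.0]
force: [-0.4, -0.1, -3.3]
grip_width: 0.0225
```

Run:
```python
from h import *
from plant import bot
rem(bot.state(),[.443,.302,.0665],0)
```

```text
pos [0.4433 0.301  0.0737] t 15.07 F [-0.4 -0.1 -3.3] w 0.0225 rem [ 0.04 -0.01  0.29] rot [ 0.     0.001 -0.004]
```

Request:
apply_moves:
  plan:
    - [0,0,0.12,0,0,0,1]
    - [0,0,0.08,0,0,0,1]
    - [0,0,0.06,0,0,0,1]
    - [0,0,0,0,0,0,1]

```text
t: 15.58
ee_pos: [0.4444, 0.3014, 0.0686]
eef_rot: [0.001, 0.709, 0.705, 0.001]
force: [0.1, 0.2, -4.0]
grip_width: 0.0225
```

Run:
```python
from h import *
from plant import bot
rem(bot.state(),[.443,.302,.0665],0)
```

```text
pos [0.4444 0.3014 0.0686] t 15.57 F [ 0.1  0.2 -4. ] w 0.0225 rem [ 0.02 -0.06  0.08] rot [ 0.003 -0.    -0.005]
```

Request:
apply_moves:
  plan:
    - [0,0,0.05,0,0,0,1]
    - [0,0,0.05,0,0,0,1]
    - [0,0,0,0,0,0,1]

```text
t: 15.95
ee_pos: [0.4446, 0.3016, 0.0666]
eef_rot: [0.001, 0.709, 0.705, 0.002]
force: [-1.8, -0.0, -2.0]
grip_width: 0.0224
```

Run:
```python
from h import *
from plant import bot
rem(bot.state(),[.443,.302,.0665],0)
```

```text
pos [0.4446 0.3016 0.0666] t 15.95 F [-1.8 -0.  -2. ] w 0.0224 rem [ 0.02 -0.06  0.  ] rot [ 0.004 -0.001 -0.005]
```

Request:
apply_moves:
  plan:
    - [0,0,0.03,0,0,0,1]
    - [0,0,0,0,0,0,0.6]
    - [0,0,0,0,0,0,0.3]
    - [0,0,0,0,0,0,-0.3]
    - [0,0,0,0,0,0,-1]
    - [0,0,0,0,0,0,-1]
    - [0,0,-0.6,0,0,0,-1]
    - [0,0,-1,0,0,0,-1]
    - [0,0,-1,0,0,0,-1]
    - [0,0,-1,0,0,0,-1]

```text
t: 17.2
ee_pos: [0.4441, 0.3015, 0.1611]
eef_rot: [0.001, 0.709, 0.705, 0.002]
force: [-0.0, -0.1, -0.1]
grip_width: 0.0854
```

Run:
```python
from h import *
from plant import bot
rem(bot.state(),[.592,-.0097,.15],-4)
import cv2
W=bot.camera_model('wrist');i=bot.read_camera('wrist')
np.save('w6.npy',W,allow_pickle=True)
cv2.imwrite('pics/w6.png',i[:,:,::-1])
```

```text
pos [0.4441 0.3015 0.1611] t 17.2 F [-0.  -0.1 -0.1] w 0.0854 rem [-12.42   5.97   0.46] rot [ 0.004 -0.001  0.065]
```

View pics/w6.png

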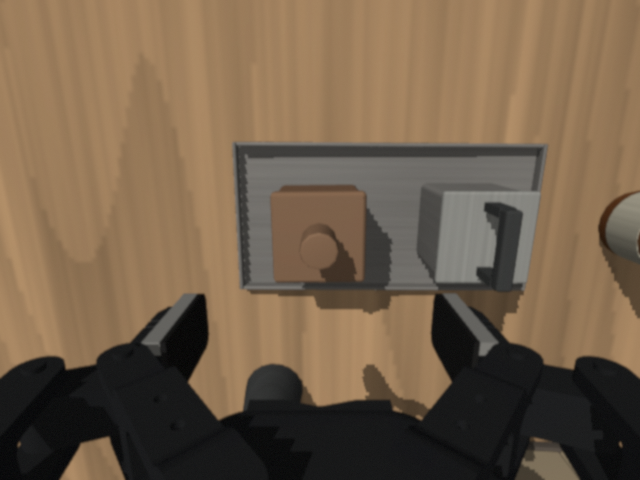

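Request:
apply_moves:
  plan:
    - [-1,0.2,-0.2,0,0,0,-1]
    - [-1,0.5,0,0,0,0,-1]
    - [-1,0.5,0,0,0,0,-1]
    - [-1,0.5,0,0,0,0.065,-1]
    - [-1,0.5,0,0,0,0,-1]
    - [-1,0.5,0,0,0,0,-1]
    - [-1,0.6,0,0,0,0,-1]
    - [-1,0.6,0,0,0,0,-1]
    - [-1,0.6,0,0,0,0,-1]
    - [-1,0.5,0,0,0,0,-1]

```text
t: 18.5
ee_pos: [0.5629, 0.0403, 0.1823]
eef_rot: [0.005, 0.731, 0.683, 0.009]
force: [-0.5, -0.3, 0.2]
grip_width: 0.0852
```

Run:
```python
from h import *
from plant import bot
rem(bot.state(),[.592,-.0097,.15],-4)
```

```text
pos [0.5629 0.0403 0.1823] t 18.5 F [-0.5 -0.3  0.2] w 0.0852 rem [-1.92  1.27  1.3 ] rot [ 0.019 -0.007  0.002]
```

Request:
apply_moves:
  plan:
    - [-0.9,0.6,0.4,0.019,-0.007,0,-1]
    - [-0.9,0.5,0.5,0,0,0,-1]
    - [0,0,0.3,0,0,0,-1]
    - [0,0,0,0,0,0,-1]

```text
t: 19.0
ee_pos: [0.5889, -0.0093, 0.1552]
eef_rot: [0.001, 0.732, 0.682, 0.001]
force: [0.7, -0.5, -0.7]
grip_width: 0.0856
```

Run:
```python
from h import *
from plant import bot
rem(bot.state(),[.592,-.0097,.028],-4)
import cv2
W=bot.camera_model('wrist');i=bot.read_camera('wrist')
np.save('w7.npy',W,allow_pickle=True)
cv2.imwrite('pics/w7.png',i[:,:,::-1])
```

```text
pos [ 0.5889 -0.0093  0.1552] t 19.0 F [ 0.7 -0.5 -0.7] w 0.0856 rem [-0.    0.11  5.09] rot [ 0.003  0.001 -0.001]
```

View pics/w7.png

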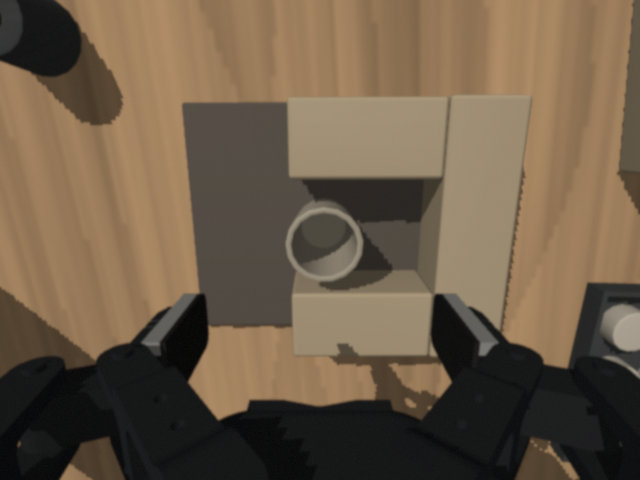

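Run:
```python
from h import *
W=np.load('w7.npy',allow_pickle=True).item()
print('cruc',toz(W,[(324.5,243)],.07))
p=toz(W,[(289,177),(445,178),(293,293),(430,292)],.06);print(p.round(4))
```

```text
cruc [[ 0.5928665  -0.00920451  0.07      ]]
[[ 0.5732  0.033   0.06  ]
 [ 0.6722  0.0254  0.06  ]
 [ 0.5687 -0.0464  0.06  ]
 [ 0.6632 -0.0524  0.06  ]]
```

Request:
apply_moves:
  plan:
    - [0,0.11,0.8,0.003,0,0,-1]
    - [0,0,1,0,0,0,-1]
    - [0,0,0.8,0,0,0,-1]
    - [0,0,0,0,0,0,-1]

```text
t: 19.55
ee_pos: [0.5916, -0.0072, 0.0877]
eef_rot: [0.001, 0.731, 0.683, 0.0]
force: [0.1, -0.0, -0.4]
grip_width: 0.0853
```

Run:
```python
from h import *
from plant import bot
rem(bot.state(),[.592,-.0097,.028],-4)
```

```text
pos [ 0.5916 -0.0072  0.0877] t 19.55 F [ 0.1 -0.  -0.4] w 0.0853 rem [-0.1   0.02  2.39] rot [0.001 0.001 0.002]
```

Request:
apply_moves:
  plan:
    - [-0.08,0.03,0.6,0,0,0,-1]
    - [0,0,0.6,0,0,0,-1]
    - [0,0,0.6,0,0,0,-1]
    - [0,0,0.5,0,0,0,-1]
    - [0,0,0,0,0,0,-1]

```text
t: 20.18
ee_pos: [0.5926, -0.009, 0.0269]
eef_rot: [0.001, 0.73, 0.683, 0.001]
force: [-0.3, 0.2, 0.6]
grip_width: 0.0855
```

Run:
```python
from h import *
from plant import bot
rem(bot.state(),[.5925,-.0095,.028],-4)
```

```text
pos [ 0.5926 -0.009   0.0269] t 20.18 F [-0.3  0.2  0.6] w 0.0855 rem [-0.02 -0.   -0.05] rot [0.002 0.    0.003]
```

Request:
apply_moves:
  plan:
    - [0,0,0,0,0,0,-0.5]
    - [0,0,0,0,0,0,-0.2]
    - [0,0,0,0,0,0,0]
    - [0,0,0,0,0,0,0.4]
    - [0,0,0,0,0,0,0.4]
    - [0,0,0,0,0,0,0.4]
  force: 30

```text
t: 20.92
ee_pos: [0.5933, -0.0091, 0.0282]
eef_rot: [0.002, 0.73, 0.683, 0.001]
force: [0.0, 0.5, -1.3]
grip_width: 0.0484
```

Run:
```python
from h import *
from plant import bot
rem(bot.state(),[.5925,-.0095,.028],-4)
import cv2
cv2.imwrite('pics/w8.png',bot.read_camera('wrist')[:,:,::-1])
```

```text
pos [ 0.5933 -0.0091  0.0282] t 20.93 F [ 0.   0.5 -1.3] w 0.0484 rem [-0.02 -0.03  0.01] rot [0.004 0.001 0.003]
```

View pics/w8.png

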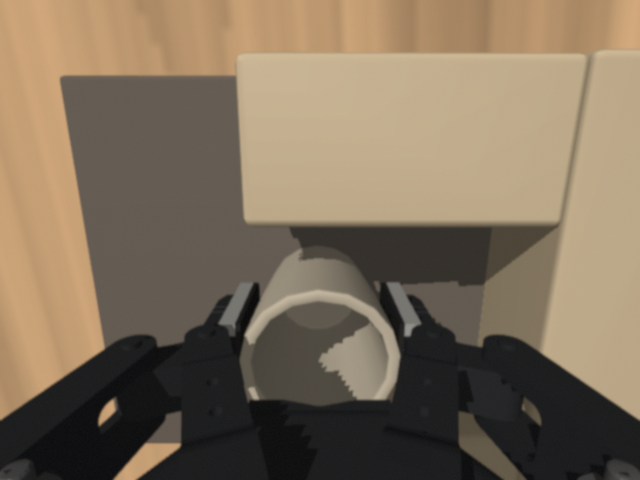

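Request:
apply_moves:
  plan:
    - [0,0,-0.3,0,0,0,1]
    - [0,0,-0.6,0,0,0,1]
    - [0,0,-1,0,0,0,1]
    - [0,0,-1,0,0,0,1]
    - [0,0,-1,0,0,0,1]
    - [0,0,-1,0,0,0,1]
    - [0,0,0,0,0,0,1]

```text
t: 21.85
ee_pos: [0.5931, -0.009, 0.161]
eef_rot: [0.003, 0.73, 0.683, 0.003]
force: [0.0, -0.4, -1.9]
grip_width: 0.0487
```

Run:
```python
from h import *
from plant import bot
rem(bot.state(),[.4655,-.319,.15],-4)
import cv2
cv2.imwrite('pics/s9.png',bot.read_camera('side')[:,:,::-1])
```

```text
pos [ 0.5931 -0.009   0.161 ] t 21.85 F [ 0.  -0.4 -1.9] w 0.0487 rem [-12.72  -4.27   0.42] rot [0.008 0.001 0.003]
```

View pics/s9.png

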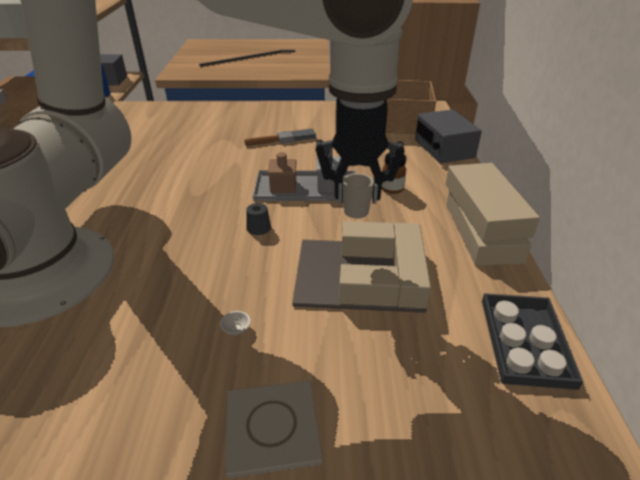

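Request:
apply_moves:
  plan:
    - [-0.8,-0.2,0,0.008,0,0,1]
    - [-1,-0.3,0,0,0,0,1]
    - [-1,-0.3,0,0,0,0,1]
    - [-1,-0.3,0,0,0,0,1]
    - [-1,-0.3,0,0,0,0,1]
    - [-1,-0.3,0,0,0,0,1]
    - [-1,-0.3,0,0,0,0,1]
    - [-1,-0.3,0,0,0,0,1]
    - [-1,-0.3,0,0,0,0,1]
    - [-1,-0.3,0,0,0,0,1]

```text
t: 23.15
ee_pos: [0.4932, -0.2607, 0.1509]
eef_rot: [-0.008, 0.731, 0.683, -0.005]
force: [-0.5, 0.3, -1.8]
grip_width: 0.0486
```

Request:
apply_moves:
  plan:
    - [-1,-0.3,0,0,0,0,1]
    - [-1,-0.3,0,0,0,0,1]
    - [-1,-0.3,0,0,0,0,1]
    - [-1,-0.3,0,0,0,0,1]
    - [-1,-0.2,0,0,0,0,1]
    - [-0.5,0,0,0,0,0,1]
    - [0,0,0,0,0,0,1]

```text
t: 24.02
ee_pos: [0.4396, -0.4034, 0.1445]
eef_rot: [-0.013, 0.732, 0.681, -0.006]
force: [0.1, 0.1, -0.8]
grip_width: 0.0487
```

Run:
```python
from h import *
from plant import bot
rem(bot.state(),[.4655,-.319,.15],-4)
import cv2
W=bot.camera_model('wrist');i=bot.read_camera('wrist')
np.save('w10.npy',W,allow_pickle=True)
cv2.imwrite('pics/w10.png',i[:,:,::-1])
```

```text
pos [ 0.4396 -0.4034  0.1445] t 24.02 F [ 0.1  0.1 -0.8] w 0.0487 rem [ 3.44  0.78 -0.21] rot [-0.028 -0.01  -0.003]
```

View pics/w10.png

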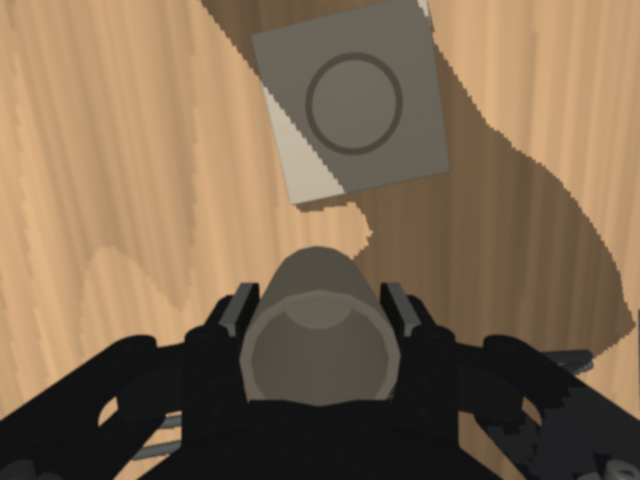

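Run:
```python
from h import *
from plant import bot
W=np.load('w10.npy',allow_pickle=True).item()
print(toz(W,[(354,103)],.012),toz(W,[(252,34),(425,0),(449,170),(291,205)],.012).round(4), toz(W,[(305,103),(402,103),(354,52),(354,154)],.012).round(4))
rem(bot.state(),[.4655,-.316,.08],-4)
```

```text
[[ 0.46708655 -0.31512531  0.012     ]] [[ 0.4008 -0.266   0.012 ]
 [ 0.5164 -0.255   0.012 ]
 [ 0.5334 -0.3662  0.012 ]
 [ 0.4164 -0.384   0.012 ]] [[ 0.4329 -0.3126  0.012 ]
 [ 0.5004 -0.3176  0.012 ]
 [ 0.4687 -0.2825  0.012 ]
 [ 0.4654 -0.3499  0.012 ]]
pos [ 0.4398 -0.4029  0.1445] t 24.07 F [-1.1  0.1 -1.3] w 0.0482 rem [3.51 0.85 2.59] rot [-0.028 -0.01  -0.003]
```

Request:
apply_moves:
  plan:
    - [0.9,0.3,0,-0.028,-0.01,0,1]
    - [0.9,0.3,0.3,0,0,0,1]
    - [0.9,0.2,0.6,0,0,0,1]
    - [0.8,0.1,0.7,0,0,0,1]
    - [0,0,0.6,0,0,0,1]
    - [0,0,0,0,0,0,1]

```text
t: 24.82
ee_pos: [0.4702, -0.3101, 0.0879]
eef_rot: [0.0, 0.731, 0.683, 0.001]
force: [-0.1, -1.0, -1.2]
grip_width: 0.0486
```

Run:
```python
from h import *
from plant import bot
rem(bot.state(),[.4665,-.3165,.0302],-4)
```

```text
pos [ 0.4702 -0.3101  0.0879] t 24.82 F [-0.1 -1.  -1.2] w 0.0486 rem [-0.26 -0.13  2.31] rot [ 0.001 -0.     0.002]
```

Request:
apply_moves:
  plan:
    - [-0.26,-0.13,0.3,0,0,0,1]
    - [0,0,0.6,0,0,0,1]
    - [0,0,0.6,0,0,0,1]
    - [0,0,0.3,0,0,0,1]
    - [0,0,0,0,0,0,1]

```text
t: 25.45
ee_pos: [0.466, -0.3184, 0.0402]
eef_rot: [0.001, 0.731, 0.682, 0.001]
force: [-0.2, -0.5, -0.6]
grip_width: 0.048
```

Run:
```python
from h import *
from plant import bot
rem(bot.state(),[.4665,-.3165,.0302],-4)
import cv2
cv2.imwrite('pics/s11.png',cv2.resize(bot.read_camera('side')[280:480,180:420,::-1],None,fx=3,fy=3))
```

```text
pos [ 0.466  -0.3184  0.0402] t 25.45 F [-0.2 -0.5 -0.6] w 0.048 rem [0.08 0.02 0.4 ] rot [0.002 0.    0.   ]
```

View pics/s11.png

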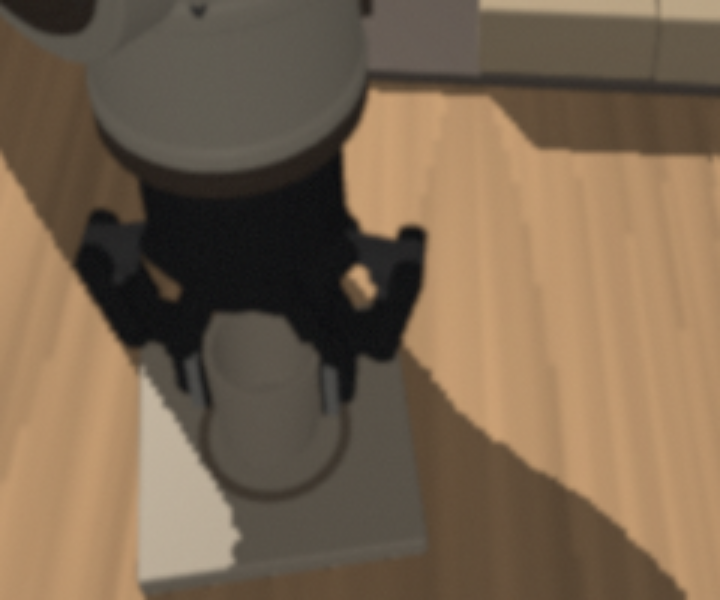

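Request:
apply_moves:
  plan:
    - [0.08,0,0.15,0,0,0,1]
    - [0,0,0.1,0,0,0,1]
    - [0,0,0.08,0,0,0,1]
    - [0,0,0,0,0,0,1]

```text
t: 26.0
ee_pos: [0.4668, -0.3165, 0.0328]
eef_rot: [0.002, 0.731, 0.682, 0.001]
force: [-0.6, 0.6, -0.4]
grip_width: 0.0488
```

Run:
```python
from h import *
from plant import bot
rem(bot.state(),[.4665,-.3165,.0302],-4)
```

```text
pos [ 0.4668 -0.3165  0.0328] t 26.0 F [-0.6  0.6 -0.4] w 0.0488 rem [ 0.   -0.01  0.1 ] rot [0.003 0.001 0.001]
```

Request:
apply_moves:
  plan:
    - [0,0,0.06,0,0,0,1]
    - [0,0,0.05,0,0,0,1]
    - [0,0,0,0,0,0,1]

```text
t: 26.38
ee_pos: [0.4669, -0.3167, 0.03]
eef_rot: [0.002, 0.731, 0.682, 0.001]
force: [1.3, -0.2, -1.4]
grip_width: 0.0481
```

Run:
```python
from h import *
from plant import bot
rem(bot.state(),[.4665,-.3165,.0302],-4)
```

```text
pos [ 0.4669 -0.3167  0.03  ] t 26.38 F [ 1.3 -0.2 -1.4] w 0.0481 rem [ 0.01 -0.02 -0.01] rot [0.004 0.002 0.001]
```

Request:
apply_moves:
  plan:
    - [0,0,0.04,0,0,0,1]
    - [0,0,0,0,0,0,1]

```text
t: 26.62
ee_pos: [0.467, -0.3171, 0.03]
eef_rot: [0.002, 0.731, 0.682, 0.0]
force: [-0.7, -0.6, -1.5]
grip_width: 0.0484
```

Run:
```python
from h import *
from plant import bot
for k in range(4):
    rem(bot.state(),[.4665,-.3165,.0302],-4); bot.read_camera('side')
```

```text
pos [ 0.467  -0.3171  0.03  ] t 26.62 F [-0.7 -0.6 -1.5] w 0.0484 rem [ 0.02 -0.02 -0.01] rot [0.004 0.003 0.001]
pos [ 0.4671 -0.3171  0.03  ] t 26.68 F [-0.1  0.4  0.9] w 0.0486 rem [ 0.02 -0.02 -0.01] rot [0.004 0.003 0.001]
pos [ 0.4671 -0.3171  0.0299] t 26.73 F [-0.9  0.2  2.8] w 0.0487 rem [ 0.02 -0.02 -0.01] rot [0.004 0.003 0.001]
pos [ 0.467  -0.3171  0.0299] t 26.77 F [-1.4  0.5  3.6] w 0.0483 rem [ 0.02 -0.02 -0.01] rot [0.004 0.003 0.001]
```

Request:
apply_moves:
  plan:
    - [0,0,0,0,0,0,0.2]
    - [0,0,0,0,0,0,-0.1]
    - [0,0,0,0,0,0,-0.4]
    - [0,0,0,0,0,0,-1]
    - [0,0,0,0,0,0,-1]
    - [0,0,0,0,0,0,-1]
    - [0,0,0,0,0,0,-1]

```text
t: 27.7
ee_pos: [0.4671, -0.3169, 0.0295]
eef_rot: [0.002, 0.731, 0.682, 0.001]
force: [0.1, -0.3, 1.0]
grip_width: 0.0852
```

Run:
```python
from h import *
from plant import bot
import cv2
rem(bot.state(),[.4665,-.3165,.0302],-4)
cv2.imwrite('pics/w12.png',bot.read_camera('wrist')[:,:,::-1])
```

```text
pos [ 0.4671 -0.3169  0.0295] t 27.7 F [ 0.1 -0.3  1. ] w 0.0852 rem [ 0.02 -0.02 -0.03] rot [0.004 0.002 0.001]
```

View pics/w12.png

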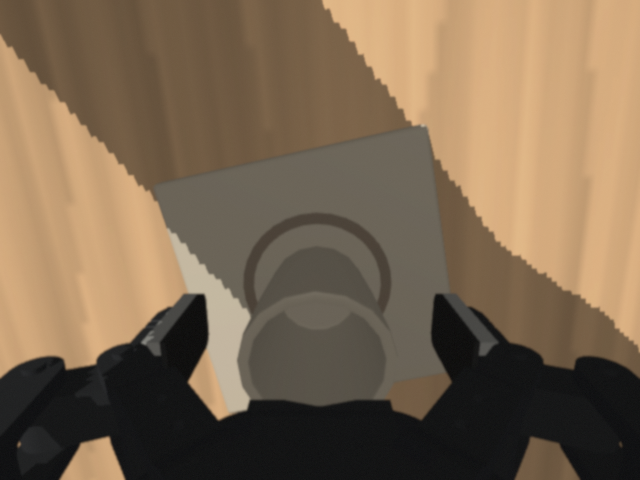

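Released, upright in the ring. Retreat straight up, then check.

Request:
apply_moves:
  plan:
    - [0,0,-0.6,0,0,0,-1]
    - [0,0,-1,0,0,0,-1]
    - [0,0,-1,0,0,0,-1]
    - [0,0,-1,0,0,0,-1]
    - [0,0,-1,0,0,0,-1]
    - [0,0,-1,0,0,0,-1]

```text
t: 28.5
ee_pos: [0.4661, -0.3162, 0.178]
eef_rot: [0.002, 0.731, 0.682, 0.001]
force: [0.1, 0.1, 0.4]
grip_width: 0.0853
```

Run:
```python
from h import *
from plant import bot
import cv2
W=bot.camera_model('wrist')
rem(bot.state(),[.5556,.3033,.15],0)
i=bot.read_camera('wrist');np.save('w13.npy',W,allow_pickle=True)
cv2.imwrite('pics/w13.png',i[:,:,::-1])
```

```text
pos [ 0.4661 -0.3162  0.178 ] t 28.5 F [0.1 0.1 0.4] w 0.0853 rem [24.97  1.86  1.07] rot [ 0.004  0.003 -0.069]
```

View pics/w13.png

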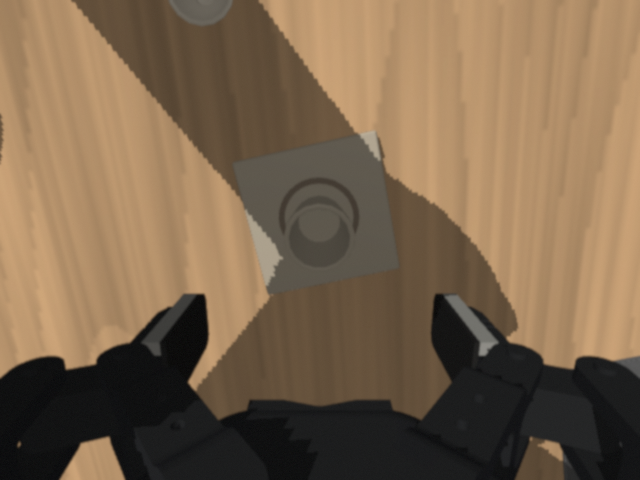

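Run:
```python
from h import *
W=np.load('w13.npy',allow_pickle=True).item()
print('rim',toz(W,[(319.5,236)],.072),'tile',toz(W,[(235,162),(375,132),(398,266),(269,293)],.012).mean(0),'ringtop, l/r',toz(W,[(318,178),(279,213),(358,213)],.012))
```

```text
rim [[ 0.46698107 -0.3169398   0.072     ]] tile [ 0.46714178 -0.3160448   0.012     ] ringtop, l/r [[ 0.46831439 -0.28361107  0.012     ]
 [ 0.43340629 -0.31062377  0.012     ]
 [ 0.49998701 -0.31528282  0.012     ]]
```

Request:
apply_moves:
  plan:
    - [1,0.1,0,0,0,0,-1]
    - [1,0.1,0,0,0,0,-1]
    - [1,0.1,0,0,0,0,-1]
    - [1,0.1,0,0,0,-0.069,-1]
    - [1,0.1,0,0,0,0,-1]
    - [1,0.1,0,0,0,0,-1]
    - [1,0.1,0,0,0,0,-1]
    - [1,0.1,0,0,0,0,-1]
    - [1,0.1,0,0,0,0,-1]
    - [1,0.1,0,0,0,0,-1]

```text
t: 29.8
ee_pos: [0.4994, -0.0617, 0.1912]
eef_rot: [0.01, 0.707, 0.707, 0.002]
force: [0.2, 0.1, 0.6]
grip_width: 0.0855
```

Request:
apply_moves:
  plan:
    - [1,0.2,0,0,0,0,-1]
    - [1,0.2,0,0,0,0,-1]
    - [1,0.2,0,0,0,0,-1]
    - [1,0.2,0,0,0,0,-1]
    - [1,0.2,0,0,0,0,-1]
    - [1,0.2,0,0,0,0,-1]
    - [1,0.2,0,0,0,0,-1]
    - [1,0.2,0,0,0,0,-1]
    - [1,0,0,0,0,0,-1]
    - [1,0,0,0,0,0,-1]

```text
t: 31.05
ee_pos: [0.5402, 0.1971, 0.1996]
eef_rot: [0.014, 0.707, 0.707, 0.006]
force: [0.4, -0.6, 0.1]
grip_width: 0.0853
```

Run:
```python
from h import *
from plant import bot
rem(bot.state(),[.4441,.3015,.15],0)
```

```text
pos [0.5402 0.1971 0.1996] t 31.05 F [ 0.4 -0.6  0.1] w 0.0853 rem [ 4.2  -3.9   1.83] rot [ 0.028  0.012 -0.001]
```

Request:
apply_moves:
  plan:
    - [1,-1,0,0.028,0.012,0,-1]
    - [1,-1,0,0,0,0,-1]
    - [1,-1,0,0,0,0,-1]
    - [1,-0.9,0.4,0,0,0,-1]
    - [0.2,0,0.6,0,0,0,-1]
    - [0,0,0.6,0,0,0,-1]
    - [0,0,0,0,0,0,-1]

```text
t: 31.92
ee_pos: [0.4402, 0.306, 0.1622]
eef_rot: [0.0, 0.707, 0.707, 0.002]
force: [0.2, -0.1, 0.5]
grip_width: 0.0857
```

Run:
```python
from h import *
from plant import bot
import cv2
W=bot.camera_model('wrist')
rem(bot.state(),[.4444,.3015,.0667],0)
i=bot.read_camera('wrist');np.save('w14.npy',W,allow_pickle=True)
cv2.imwrite('pics/w14.png',i[:,:,::-1])
```

```text
pos [0.4402 0.306  0.1622] t 31.93 F [ 0.2 -0.1  0.5] w 0.0857 rem [-0.19  0.15  3.82] rot [ 0.003 -0.003  0.001]
```

View pics/w14.png

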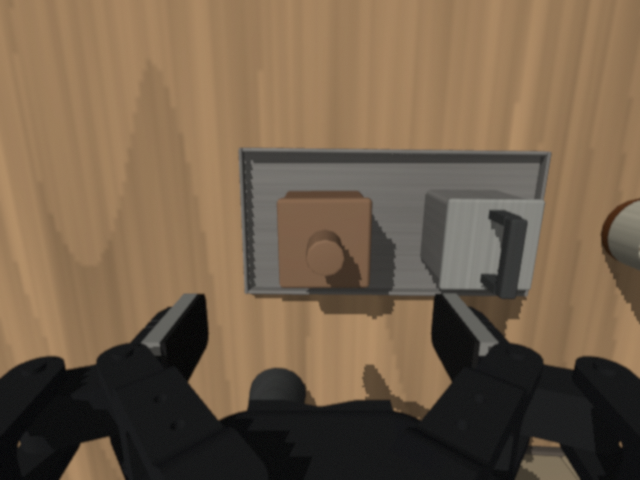

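Nothing has moved. Regrip the clay box by its knob.

Request:
apply_moves:
  plan:
    - [-0.19,0.15,0.8,0.003,-0.003,0,-1]
    - [0,0,0.9,0,0,0,-1]
    - [0,0,0.9,0,0,0,-1]
    - [0,0,0.5,0,0,0,-1]
    - [0,0,0,0,0,0,-1]
  force: 40

```text
t: 32.6
ee_pos: [0.447, 0.2984, 0.0813]
eef_rot: [0.001, 0.708, 0.706, 0.0]
force: [0.2, 0.0, -0.1]
grip_width: 0.0853
```

Run:
```python
from h import *
from plant import bot
rem(bot.state(),[.4444,.3015,.0667],0)
```

```text
pos [0.447  0.2984 0.0813] t 32.6 F [ 0.2  0.  -0.1] w 0.0853 rem [ 0.12 -0.1   0.59] rot [ 0.001  0.001 -0.003]
```

Request:
apply_moves:
  plan:
    - [0.12,-0.1,0.3,0,0,0,-1]
    - [0,0,0.26,0,0,0,-1]
    - [0,0,0,0,0,0,-1]

```text
t: 32.98
ee_pos: [0.445, 0.3019, 0.0677]
eef_rot: [0.001, 0.708, 0.706, 0.001]
force: [-0.1, -0.7, 0.7]
grip_width: 0.0854
```

Run:
```python
from h import *
from plant import bot
rem(bot.state(),[.4444,.3015,.0667],0)
```

```text
pos [0.445  0.3019 0.0677] t 32.98 F [-0.1 -0.7  0.7] w 0.0854 rem [-0.01 -0.02  0.04] rot [ 0.003 -0.    -0.003]
```

Request:
apply_moves:
  plan:
    - [0,0,0,0,0,0,-0.5]
    - [0,0,0,0,0,0,0.3]
    - [0,0,0,0,0,0,1]
    - [0,0,0,0,0,0,1]
    - [0,0,0,0,0,0,1]
    - [0,0,0,0,0,0,1]
    - [0,0,0,0,0,0,1]

```text
t: 33.85
ee_pos: [0.4452, 0.3021, 0.0685]
eef_rot: [0.001, 0.708, 0.706, 0.002]
force: [-1.1, -0.5, -0.2]
grip_width: 0.0223
```

Run:
```python
from h import *
from plant import bot
rem(bot.state(),[.4444,.3015,.0667],0)
```

```text
pos [0.4452 0.3021 0.0685] t 33.85 F [-1.1 -0.5 -0.2] w 0.0223 rem [-0.02 -0.03  0.07] rot [ 0.004 -0.001 -0.003]
```

Request:
apply_moves:
  plan:
    - [0,0,-0.4,0,0,0,1]
    - [0,0,-0.8,0,0,0,1]
    - [0,0,-1,0,0,0,1]
    - [0,0,-1,0,0,0,1]
    - [0,0,-1,0,0,0,1]
    - [-0.6,0,-0.4,0,0,0,1]
    - [-1,0,0,0,0,0,1]
    - [-1,0.2,0,0,0,0,1]
    - [-1,0.3,0,0,0,0,1]
    - [-1,0.3,0,0,0,0,1]

```text
t: 35.1
ee_pos: [0.4625, 0.1813, 0.1881]
eef_rot: [0.001, 0.707, 0.707, -0.0]
force: [1.0, -0.4, -4.4]
grip_width: 0.0227
```

Run:
```python
from h import *
from plant import bot
rem(bot.state(),[.5249,-.041,.15],-4)
```

```text
pos [0.4625 0.1813 0.1881] t 35.1 F [ 1.  -0.4 -4.4] w 0.0227 rem [-8.89  2.5   1.54] rot [0.001 0.002 0.069]
```

Request:
apply_moves:
  plan:
    - [-1,0.3,0,0,0,0.069,1]
    - [-1,0.3,0,0,0,0,1]
    - [-1,0.3,0,0,0,0,1]
    - [-1,0.3,0,0,0,0,1]
    - [-1,0.3,0,0,0,0,1]
    - [-1,0.3,0,0,0,0,1]
    - [-1,0.1,0,0,0,0,1]
    - [-0.9,0.1,0,0,0,0,1]
    - [0,0,0,0,0,0,1]

```text
t: 36.22
ee_pos: [0.4954, -0.0331, 0.1856]
eef_rot: [-0.001, 0.734, 0.679, -0.004]
force: [0.5, -0.1, -4.1]
grip_width: 0.0222
```

Run:
```python
from h import *
from plant import bot
rem(bot.state(),[.525,-.041,.0755],-4)
```

```text
pos [ 0.4954 -0.0331  0.1856] t 36.23 F [ 0.5 -0.1 -4.1] w 0.0222 rem [-0.21  1.23  4.4 ] rot [-0.006  0.004 -0.007]
```

Request:
apply_moves:
  plan:
    - [-0.2,0.7,0,-0.006,0.004,-0.007,1]
    - [0,0.5,0.4,0,0,0,1]
    - [0,0,0.9,0,0,0,1]
    - [0,0,0.9,0,0,0,1]
    - [0,0,0.6,0,0,0,1]
    - [0,0,0,0,0,0,1]

```text
t: 36.98
ee_pos: [0.527, -0.0393, 0.1103]
eef_rot: [-0.001, 0.731, 0.683, -0.001]
force: [-0.6, 0.0, -3.2]
grip_width: 0.0222
```

Run:
```python
from h import *
from plant import bot
rem(bot.state(),[.525,-.041,.0755],-4)
```

```text
pos [ 0.527  -0.0393  0.1103] t 36.98 F [-0.6  0.  -3.2] w 0.0222 rem [-0.08 -0.07  1.39] rot [-0.003 -0.001  0.002]
```

Request:
apply_moves:
  plan:
    - [-0.08,-0.07,0.3,0,0,0,1]
    - [0,0,0.5,0,0,0,1]
    - [0,0,0.3,0,0,0,1]
    - [0,0,0,0,0,0,1]

```text
t: 37.48
ee_pos: [0.5257, -0.0413, 0.0822]
eef_rot: [-0.001, 0.731, 0.683, 0.0]
force: [-1.0, -0.4, -4.4]
grip_width: 0.0224
```

Run:
```python
from h import *
from plant import bot
rem(bot.state(),[.525,-.041,.0755],-4)
```

```text
pos [ 0.5257 -0.0413  0.0822] t 37.48 F [-1.  -0.4 -4.4] w 0.0224 rem [ 0.01 -0.03  0.27] rot [-0.001 -0.001  0.002]
```

Request:
apply_moves:
  plan:
    - [0,-0.03,0.12,0,0,0,1]
    - [0,0,0.08,0,0,0,1]
    - [0,0,0.05,0,0,0,1]
    - [0,0,0.05,0,0,0,1]
    - [0,0,0,0,0,0,1]

```text
t: 38.1
ee_pos: [0.5255, -0.0413, 0.0757]
eef_rot: [0.0, 0.731, 0.683, 0.0]
force: [-0.1, -0.2, -4.6]
grip_width: 0.0223
```

Run:
```python
from h import *
from plant import bot
rem(bot.state(),[.525,-.041,.0755],-4)
```

```text
pos [ 0.5255 -0.0413  0.0757] t 38.1 F [-0.1 -0.2 -4.6] w 0.0223 rem [ 0.01 -0.02  0.01] rot [ 0.001 -0.001  0.002]
```

Request:
apply_moves:
  plan:
    - [0,0,0.04,0,0,0,1]
    - [0,0,0.04,0,0,0,1]
    - [0,0,0,0,0,0,1]

```text
t: 38.48
ee_pos: [0.5258, -0.0414, 0.0758]
eef_rot: [0.001, 0.731, 0.683, 0.001]
force: [-0.7, -0.2, -3.7]
grip_width: 0.0226
```

Run:
```python
from h import *
from plant import bot
rem(bot.state(),[.525,-.041,.0755],-4)
```

```text
pos [ 0.5258 -0.0414  0.0758] t 38.48 F [-0.7 -0.2 -3.7] w 0.0226 rem [ 0.01 -0.03  0.01] rot [ 0.002 -0.     0.002]
```

Request:
apply_moves:
  plan:
    - [0,0,0.08,0,0,0,1]
    - [0,0,0,0,0,0,1]
    - [0,0,0,0,0,0,1]

```text
t: 38.85
ee_pos: [0.5262, -0.0416, 0.0756]
eef_rot: [0.002, 0.731, 0.683, 0.001]
force: [-0.4, -0.5, -2.4]
grip_width: 0.0223
```

Run:
```python
from h import *
from plant import bot
rem(bot.state(),[.525,-.041,.0755],-4)
```

```text
pos [ 0.5262 -0.0416  0.0756] t 38.85 F [-0.4 -0.5 -2.4] w 0.0223 rem [ 0.02 -0.05  0.  ] rot [0.004 0.001 0.002]
```

Contact with the slab (z no longer falls). Release and rise, and look.

Request:
apply_moves:
  plan:
    - [0,0,0,0,0,0,0.6]
    - [0,0,0,0,0,0,0.3]
    - [0,0,0,0,0,0,-0.3]
    - [0,0,0,0,0,0,-1]
    - [0,0,0,0,0,0,-1]
    - [0,0,-0.6,0,0,0,-1]
    - [0,0,-1,0,0,0,-1]
    - [0,0,-1,0,0,0,-1]
    - [0,0,-1,0,0,0,-1]
    - [0,0,0,0,0,0,-1]

```text
t: 40.1
ee_pos: [0.5264, -0.0416, 0.1727]
eef_rot: [0.003, 0.731, 0.683, 0.002]
force: [0.3, -0.1, -1.0]
grip_width: 0.0854
```

Run:
```python
from h import *
from plant import bot
import cv2
W=bot.camera_model('wrist')
rem(bot.state(),[.5556,.3033,.17],0)
i=bot.read_camera('wrist');np.save('w15.npy',W,allow_pickle=True)
cv2.imwrite('pics/w15.png',i[:,:,::-1])
```

```text
pos [ 0.5264 -0.0416  0.1727] t 40.1 F [ 0.3 -0.1 -1. ] w 0.0854 rem [13.84  0.23  0.1 ] rot [ 0.007  0.001 -0.068]
```

View pics/w15.png

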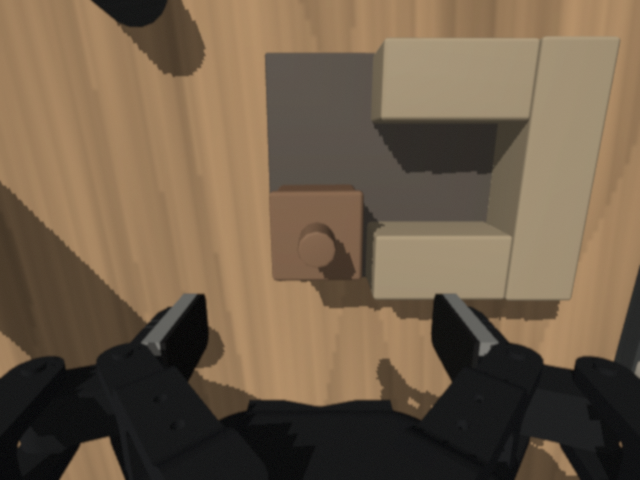

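Run:
```python
from h import *
W=np.load('w15.npy',allow_pickle=True).item()
print('knob',toz(W,[(317,246)],.096),'clay',toz(W,[(270,189),(361,189),(360,277),(274,279)],.068).mean(0))
```

```text
knob [[ 0.52600969 -0.04067858  0.096     ]] clay [ 0.52552728 -0.04100972  0.068     ]
```

Request:
apply_moves:
  plan:
    - [1,0,0,0.007,0,-0.068,-1]
    - [1,0,0,0,0,0,-1]
    - [1,0,0,0,0,0,-1]
    - [1,0.1,0,0,0,0,-1]
    - [1,0.1,0,0,0,0,-1]
    - [1,0.1,0,0,0,0,-1]
    - [1,0.1,0,0,0,0,-1]
    - [1,0.1,0,0,0,0,-1]
    - [1,0.1,0,0,0,0,-1]
    - [1,0.1,0,0,0,0,-1]

```text
t: 41.4
ee_pos: [0.5421, 0.2147, 0.1659]
eef_rot: [-0.003, 0.707, 0.707, -0.005]
force: [-0.1, -0.1, -0.1]
grip_width: 0.0855
```

Run:
```python
from h import *
from plant import bot
rem(bot.state(),[.5556,.3033,.17],0)
```

```text
pos [0.5421 0.2147 0.1659] t 41.4 F [-0.1 -0.1 -0.1] w 0.0855 rem [ 3.55  0.54 -0.18] rot [-0.011  0.002 -0.   ]
```

Request:
apply_moves:
  plan:
    - [1,0.2,0,-0.011,0,0,-1]
    - [1,0.2,0,0,0,0,-1]
    - [1,0.1,0.2,0,0,0,-1]
    - [0.4,0,0.6,0,0,0,-1]
    - [0,0,0.6,0,0,0,-1]
    - [0,0,0,0,0,0,-1]

```text
t: 42.15
ee_pos: [0.5526, 0.302, 0.1245]
eef_rot: [-0.001, 0.707, 0.708, -0.004]
force: [0.6, -0.2, -0.1]
grip_width: 0.0857
```

Run:
```python
from h import *
from plant import bot
import cv2
rem(bot.state(),[.5556,.3033,.074],0)
cv2.imwrite('pics/w16.png',bot.read_camera('wrist')[:,:,::-1])
```

```text
pos [0.5526 0.302  0.1245] t 42.15 F [ 0.6 -0.2 -0.1] w 0.0857 rem [0.06 0.13 2.02] rot [-0.006  0.004  0.001]
```

View pics/w16.png

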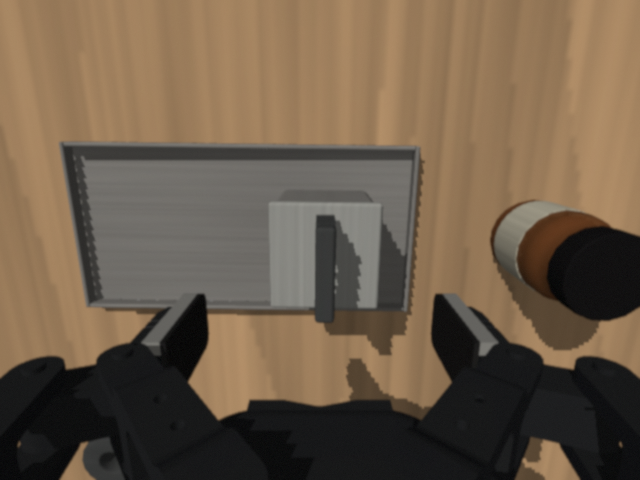

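Request:
apply_moves:
  plan:
    - [0.06,0.13,0.5,-0.006,0.004,0,-1]
    - [0,0,0.7,0,0,0,-1]
    - [0,0,0.5,0,0,0,-1]
    - [0,0,0,0,0,0,-1]

```text
t: 42.7
ee_pos: [0.5567, 0.3023, 0.0801]
eef_rot: [0.0, 0.707, 0.707, 0.001]
force: [0.0, 0.2, 0.4]
grip_width: 0.0856
```

Run:
```python
from h import *
from plant import bot
rem(bot.state(),[.5556,.3033,.074],0)
```

```text
pos [0.5567 0.3023 0.0801] t 42.7 F [0.  0.2 0.4] w 0.0856 rem [ 0.04 -0.04  0.24] rot [ 0.002 -0.    -0.001]
```

Request:
apply_moves:
  plan:
    - [0.04,-0.04,0.24,0,0,0,-1]
    - [0,0,0,0,0,0,-0.5]
    - [0,0,0,0,0,0,0.3]
    - [0,0,0,0,0,0,1]
    - [0,0,0,0,0,0,1]
    - [0,0,0,0,0,0,1]
    - [0,0,0,0,0,0,1]
    - [0,0,0,0,0,0,1]

```text
t: 43.7
ee_pos: [0.556, 0.3037, 0.0749]
eef_rot: [0.001, 0.707, 0.707, 0.001]
force: [-1.0, -0.0, -0.4]
grip_width: 0.0089
```

Run:
```python
from h import *
from plant import bot
rem(bot.state(),[.5556,.3033,.074],0)
```

```text
pos [0.556  0.3037 0.0749] t 43.7 F [-1.  -0.  -0.4] w 0.0089 rem [-0.01 -0.02  0.04] rot [ 0.003 -0.001 -0.   ]
```

Request:
apply_moves:
  plan:
    - [0,0,-0.4,0,0,0,1]
    - [0,0,-0.8,0,0,0,1]
    - [0,0,-1,0,0,0,1]
    - [0,0,-1,0,0,0,1]
    - [0,0,-0.8,0,0,0,1]
    - [-0.6,0,0,0,0,0,1]
    - [-1,0,0,0,0,0,1]
    - [-1,-0.1,0,0,0,0,1]
    - [-1,-0.1,0,0,0,0,1]
    - [-1,-0.1,0,0,0,0,1]

```text
t: 44.95
ee_pos: [0.5462, 0.1826, 0.177]
eef_rot: [0.0, 0.707, 0.708, -0.0]
force: [0.7, -0.7, -2.6]
grip_width: 0.0087
```

Run:
```python
from h import *
from plant import bot
rem(bot.state(),[.530,.035,.17],-4)
```

```text
pos [0.5462 0.1826 0.177 ] t 44.95 F [ 0.7 -0.7 -2.6] w 0.0087 rem [-5.9  -0.66  0.29] rot [-0.     0.001  0.071]
```

Request:
apply_moves:
  plan:
    - [-1,-0.2,0,0,0,0.071,1]
    - [-1,-0.1,0,0,0,0,1]
    - [-1,0,0,0,0,0,1]
    - [-1,0,0,0,0,0,1]
    - [-1,0,0,0,0,0,1]
    - [-0.4,0,0,0,0,0,1]
    - [0,0,0,0,0,0,1]

```text
t: 45.82
ee_pos: [0.5258, 0.0375, 0.1722]
eef_rot: [-0.001, 0.734, 0.679, -0.003]
force: [-0.2, 0.1, -3.3]
grip_width: 0.0091
```

Run:
```python
from h import *
from plant import bot
rem(bot.state(),[.530,.035,.0819],-4)
```

```text
pos [0.5258 0.0375 0.1722] t 45.83 F [-0.2  0.1 -3.3] w 0.0091 rem [-0.08  0.2   3.61] rot [-0.007  0.003 -0.007]
```

Request:
apply_moves:
  plan:
    - [-0.05,0.18,0.4,-0.007,0.003,-0.007,1]
    - [0,0,0.7,0,0,0,1]
    - [0,0,0.7,0,0,0,1]
    - [0,0,0,0,0,0,1]

```text
t: 46.32
ee_pos: [0.5297, 0.0378, 0.1222]
eef_rot: [-0.001, 0.73, 0.683, -0.0]
force: [-0.3, 0.5, -2.0]
grip_width: 0.0091
```

Run:
```python
from h import *
from plant import bot
import cv2
rem(bot.state(),[.530,.035,.0819],-4)
cv2.imwrite('pics/w17.png',bot.read_camera('scene')[:,:,::-1])
```

```text
pos [0.5297 0.0378 0.1222] t 46.33 F [-0.3  0.5 -2. ] w 0.0091 rem [-0.11  0.02  1.61] rot [-0.002 -0.001  0.003]
```

View pics/w17.png

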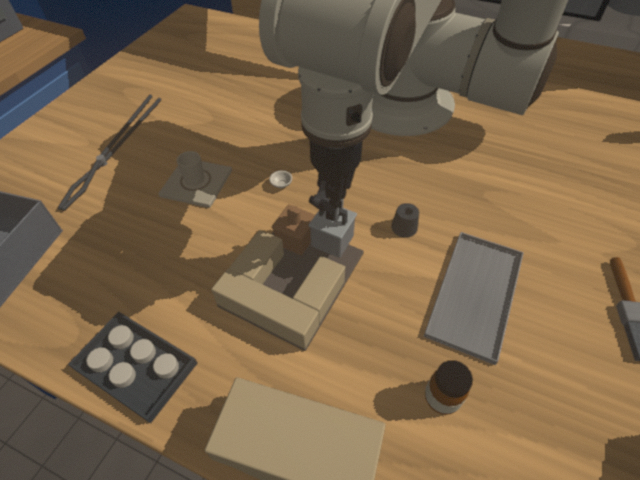

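Request:
apply_moves:
  plan:
    - [-0.06,0,0.3,0,0,0,1]
    - [0,0,0.6,0,0,0,1]
    - [0,0,0.3,0,0,0,1]
    - [0,0,0,0,0,0,1]

```text
t: 46.88
ee_pos: [0.5302, 0.0365, 0.0915]
eef_rot: [-0.0, 0.73, 0.683, 0.0]
force: [-0.8, 0.4, -3.0]
grip_width: 0.009
```

Run:
```python
from h import *
from plant import bot
rem(bot.state(),[.530,.0352,.0819],-4)
```

```text
pos [0.5302 0.0365 0.0915] t 46.88 F [-0.8  0.4 -3. ] w 0.009 rem [-0.05 -0.01  0.38] rot [ 0.    -0.001  0.003]
```

Request:
apply_moves:
  plan:
    - [-0.05,0,0.15,0,0,0,1]
    - [0,0,0.1,0,0,0,1]
    - [0,0,0.06,0,0,0,1]
    - [0,0,0.05,0,0,0,1]
    - [0,0,0.03,0,0,0,1]
    - [0,0,0,0,0,0,1]

```text
t: 47.62
ee_pos: [0.5307, 0.0351, 0.082]
eef_rot: [0.0, 0.73, 0.683, 0.001]
force: [1.4, -0.5, -2.4]
grip_width: 0.0092
```

Run:
```python
from h import *
from plant import bot
rem(bot.state(),[.530,.0352,.0819],-4)
```

```text
pos [0.5307 0.0351 0.082 ] t 47.62 F [ 1.4 -0.5 -2.4] w 0.0092 rem [ 0.   -0.03  0.  ] rot [ 0.002 -0.001  0.003]
```

Request:
apply_moves:
  plan:
    - [0,0,0.06,0,0,0,1]
    - [0,0,0.06,0,0,0,1]
    - [0,0,0,0,0,0,1]

```text
t: 48.0
ee_pos: [0.5318, 0.0351, 0.0826]
eef_rot: [0.002, 0.73, 0.683, 0.002]
force: [-0.2, -0.0, -3.9]
grip_width: 0.0089
```

Run:
```python
from h import *
from plant import bot
rem(bot.state(),[.530,.0352,.0819],-4)
```

```text
pos [0.5318 0.0351 0.0826] t 48.0 F [-0.2 -0.  -3.9] w 0.0089 rem [-0.   -0.07  0.03] rot [ 0.006 -0.001  0.003]
```

Contact again (z stalls). Release and check.

Request:
apply_moves:
  plan:
    - [0,0,0,0,0,0,0.8]
    - [0,0,0,0,0,0,0.4]
    - [0,0,0,0,0,0,-0.2]
    - [0,0,0,0,0,0,-1]
    - [0,0,0,0,0,0,-1]
    - [0,0,-0.6,0,0,0,-1]
    - [0,0,-1,0,0,0,-1]
    - [0,0,-1,0,0,0,-1]
    - [0,0,-1,0,0,0,-1]
    - [0,0,0,0,0,0,-1]

```text
t: 49.25
ee_pos: [0.5317, 0.035, 0.1798]
eef_rot: [0.003, 0.73, 0.683, 0.003]
force: [-0.5, -1.3, 0.0]
grip_width: 0.0854
```

Run:
```python
from h import *
from plant import bot
import cv2
W=bot.camera_model('wrist')
rem(bot.state(),[.530,.035,.17],-4)
i=bot.read_camera('wrist');np.save('w18.npy',W,allow_pickle=True)
cv2.imwrite('pics/w18.png',i[:,:,::-1])
cv2.imwrite('pics/s18.png',bot.read_camera('side')[:,:,::-1])
```

```text
pos [0.5317 0.035  0.1798] t 49.25 F [-0.5 -1.3  0. ] w 0.0854 rem [-0.01 -0.07  0.39] rot [ 0.009 -0.001  0.003]
```

View pics/w18.png

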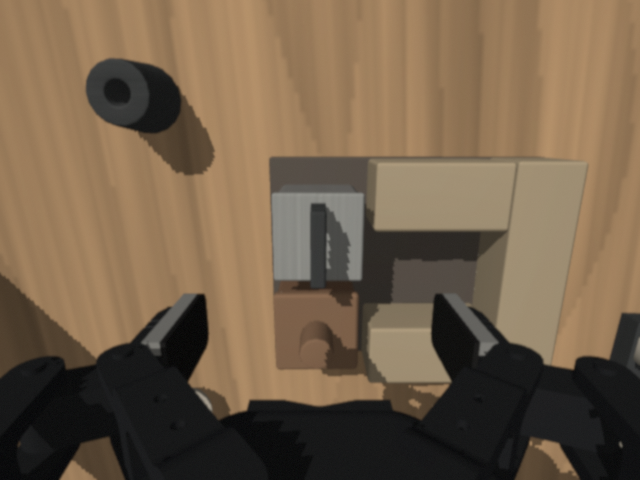

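View pics/s18.png

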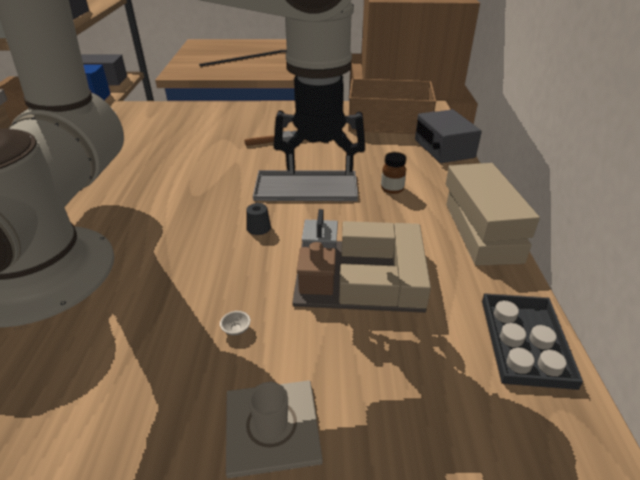

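Run:
```python
from h import *
from plant import bot
W=np.load('w18.npy',allow_pickle=True).item()
p=toz(W,[(273,193),(363,193),(361,279),(274,280)],.074);q=toz(W,[(275,292),(358,293),(357,367),(278,369)],.068)
print('can',p.mean(0).round(4),'clay',q.mean(0).round(4),'mould',toz(W,[(117,92)],.05).round(4))
for a in(p,q):
    d=a[1]-a[0];e=a[2]-a[3];print([round(float(np.degrees(np.arctan2(v[1],v[0]))),1) for v in(d,e)])
bot.finish_job()
```

```text
can [0.5319 0.0336 0.074 ] clay [ 0.5263 -0.0417  0.068 ] mould [[0.4015 0.1395 0.05  ]]
[-3.9, -3.3]
[-4.8, -2.5]
the job is handed in; nothing more can be done
```

The job is done and handed in at about 49 s, well inside the 128 s limit. I moved the canister and then the clay box to the tray, set the crucible on the tile, then returned the clay box and finally the canister to the bay.

My last checks, all from the wrist camera (good to about 2 mm):

- **Crucible:** upright, with its rim about 1 mm from the tile's middle.
- **Canister:** at (0.532, 0.034), about 2.5 mm from where it started, and turned about -3.6° against the bay's -4°.
- **Clay box:** at (0.526, -0.042), about 1–2 mm from where it started, and square to the bay to within about 1.5°.
- **Mould:** within about 2 mm of its earlier readings.
- **Jar and dish:** they look unmoved in the last side picture; I did not measure them again.
- **Gripper:** open and clear of everything, with its tips about 18 cm up.

Three readings were not clean:

- **Camera disagreement:** the first side and scene readings differed by 5 to 12 mm for the tray and tile, and by about 20 mm for the jar. I used close wrist views for the tray and tile instead.
- **Noisy wrist force:** it read to about ±1 N. I judged contact with the slab and tile mainly by the arm ceasing to descend.
- **Canister nudge:** it shifted about 2 mm while it was pressed down lightly before release.

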